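Wind the kitchen window open with its loose crank

TASK

Air the kitchen: fit the loose crank handle fully home on the square stud of the window winder, then wind it round clockwise until the lower edge of the window stands about 100 mm out from shut, which is two and a half turns from shut. Leave the crank seated on the stud and let go; do not push on the window itself, and leave the other kitchen things standing where they are.

Things in the scene. Friction and masses are not known exactly. Their poses are not given: they have to be found in the camera images.
- crank_hub (a point): Centre of the square hub block (34 x 34 mm, 44 mm tall) of the loose aluminium crank, 0.26 kg, which lies flat, socket down, knob up; 22 mm above its underside. z: hub axis, up to the closed top. x: along the arm to the knob. The arm, 18 mm wide, 9 mm thick, is level with the underside: grasp the hub across y. Socket in the underside: 16 x 16 mm, 24 mm deep, sides along x and y.
- crank_foot (a point): Centre of the mouth of the crank's socket, in the hub's underside, 22 mm below crank_hub; same axes. When the crank is fully home this point lies on stud_seat.
- crank_knob (a point): Middle of the crank's black knob, 80 mm from the hub's axis along crank x and 32 mm above the plane of the underside; axes as crank_hub. The knob is a cylinder 24 mm across, 42 mm long, along crank z (11 to 53 mm above that plane). It spins freely on its pin, so it can be held and carried round without turning the wrist.
- stud_seat (a point): Foot of the winder's square stud, on its round boss, 115 mm above the counter at the front of the window sill. z: out along the stud, 35 degrees from vertical, leaning from the window towards the room. x, y: sides of the square, turning with it. Stud 14 x 14 mm, 21 mm long (last 8 mm tapered to 8 mm); the crank fits in any of 4 positions, home with its underside on the boss. Its circle is clear.
- stud (a joint): Turn of the stud, rad: 0 with the window shut, growing as it is turned clockwise seen looking at its free end (negative turn about stud_seat z), which opens the window. 6.28 a turn; two and a half turns (15.7) give 100 mm of opening. Starts between 0 and half a turn; no stop before six. Needs about 0.2 N m (2.5 N at the knob) and stays where left. The socket has about 9 degrees of play either way.
- sash: The top-hung window: white frame and glass, 700 mm wide, 277 mm from hinge to lower edge; opens away from the robot, driven by the stud (0.0231 rad of swing per rad of stud: 40 mm a turn at the lower edge). Not to be pushed. Origin at the middle of the hinge line along its top edge, 372 mm above the counter, 172 mm beyond the stud; y along the hinge, z up when shut.
- tin: Red and yellow tin, 72 mm across, 62 mm tall, standing on the counter, a bystander. Origin under its centre, z up.
- jar: Low amber jar with a white lid, 64 mm across, 60 mm tall, on the counter, a bystander. Origin under its centre, z up.
- oil: Green oil bottle, 64 mm across, 240 mm tall, on the right of the counter, a bystander. Origin under its centre, z up.
- mug: Blue mug, 80 mm across, 90 mm tall, on the left of the counter, a bystander. Origin under its centre, z up.
- mill: Wooden pepper mill, 56 mm across, 180 mm tall, on the right of the counter, a bystander. Origin under its centre, z up.
- spoon: Wooden spatula 260 mm long lying on the left of the counter, a bystander. Origin at its underside.
- herbs: Herb in a terracotta pot, 94 mm across, about 150 mm tall, on the left part of the window sill, a bystander. Origin under the pot's centre, z up.
Not all that is in view belongs to the job. Of the things shaped like the part that bears crank_hub, the aluminium one is meant.

How it is judged:
By the outcome, as a careful person would: the job done as asked, in the order asked, and still so for the second after the job is handed in, with the robot touching nothing.
It also fails if it takes over 72 s, if anything falls off the work surface, if the arm or the gripper's body presses on something with over 40 N, if the wrist force passes 120 N, or if a joint passes its speed limit or range.

ROBOT

A 6-joint arm with a two-finger parallel gripper is mounted at the origin on the work surface. World frame = base frame: x ahead of the robot, y to its left, z up, the work surface at z = 0. Lengths are in m, angles in rad, forces in N, time in s.
With the tool pointing down it reaches from about 0.375 to 0.9 m from the base axis. Payload 3.1 kg.
Tool frame: the origin (TCP) lies on the centre line of the jaws, within the pads' length; the fingertips stand 19 mm ahead of it and the grasp point (between the pads) is the TCP; z points along the fingers, y is the line along which they close (so a half turn about z gives the same grasp; the last joint's range is limited). The gripper opens to 85 mm and grips with 20 to 120 N. Pads are 22 mm wide; open, the fingers measure 114 mm over their backs; the gripper's body (76 mm by 85 mm) begins 54 mm behind the grasp point. The pads swing forward as they close: fully open they stand 13 mm farther back than shut.
Start: joints at [1.131, 0.527, 1.433, -0, 1.181, -0.178], TCP at [0.161, 0.604, 0.25] pointing down, gripper open.
Joint ranges: [-3.08, 3.08], [-0.75, 2.2], [0.22, 2.44], [-1.43, 4.57], [0, 2.65], [-2.85, 2.85]. Speed limits (rad/s): [2.79, 2.79, 3.14, 3.14, 3.14, 3.14].

INTERFACE

Orientations are given as a unit quaternion [x, y, z, w].
In Python, from station import manip gives the robot as it stands.
- The arm moves only by the tool servo_tool, never from a script. Its argument "rows" is a list that holds one entry, the list of rows, each a list of 7 numbers: the turn, a rotation vector about the tool's x, y, z in degrees, then the shift along the tool's x, y, z in m, then the gripper command: -1 is shut, 1 is fully open, values between are in proportion. In form: [[[wx, wy, wz, tx, ty, tz, jaw], ...]]. A call has 1 to 8 rows; each row shifts and turns the commanded pose from where the row before left it, along the tool's axes as they then stand; what a row does not reach is not made up. A row lasts 1/12 s, in which the tool goes at most 41.7 mm and 7.16 degrees, less where a joint would pass 70% of its speed; a pose out of reach is approached as far as the arm can. A call is refused whole if a number of a shift passes 0.0417 or a number of a turn 7.16, either way. A call with a gripper value outside its range is refused whole. The fingers move at their own pace and stop on an object; "squeeze" is the grip in N (left out, the last holds). Time passes only in rows, so rows that do not move let the fingers close. It gives the time, the measured TCP pose, the force, the opening and the grip force at its end, in the units of the state.
- manip.sense(): the state, without advancing time (a new reading comes with each control period).
- manip.snapshot(name): name is "side" or "top" or "wrist"; returns the picture (384x512x3 uint8, blue, green, red); there is no depth.
- manip.camera_info(name): a dict with "K" (3x3 intrinsics, pixels), "camera_from_world" (4x4, takes a point from world to camera coordinates). Camera axes: x right, y down, z forward; pixel columns grow to the right and rows downward; lengths in m; the calibration is good to about 2 mm. A picture is of the moment at which its call begins: read the wrist's pose just before it. camera_info takes no time and is no camera call; for the wrist camera it gives the pose at the moment of the call.
- manip.sign_off(): hands the job in; it is judged then, once.
The state is a dict: "t": time; "q": joint angles; "qd": joint speeds; "tau": joint torques, N m; "tcp_pos": TCP position; "tool_rot": TCP orientation; "force": force on the tool from outside, world axes, zero at the start; "ft_torque": the same for the moment, N m; "finger_gap": opening from 0.0 (shut) to 1.0 (fully open); "gripper_force": force on a finger pad.
Only numpy, scipy, OpenCV 4.12 (cv2) and the standard library are available. Lean on these libraries where they do the work, as an engineer would, in place of code of your own. Each camera call takes 0.05 s, during which the arm holds its last target. There are 200 camera calls.

## Working session

There is one attempt and no reset: what is moved stays moved. The work goes in short steps, Python scripts to look and compute and a tool call to move; the robot and the scene stay as the last step left them, time stands still between calls to the robot, and variables do not carry over. Pictures are saved under pics/ and viewed, at most 10 in all, crops included, and the job is handed in when it is done.

Besides the shell and the picture viewer there is one more tool, called after "Request:" by a JSON object that holds its "method" and its "body". servo_tool: Moves the arm, as the interface text tells. Its arguments: {"type":"object","properties":{"rows":{"type":"array","items":{"type":"array","items":{"type":"array","items":{"type":"number"}}}},"squeeze":{"type":"number"}},"required":["rows"]}

```bash
mkdir -p pics; ls
cat > h.py <<'E'
import numpy as np, cv2
from station import manip
from scipy.spatial.transform import Rotation as R
def ray(ci,u,v):
    K=np.array(ci["K"]);T=np.array(ci["camera_from_world"])
    d=T[:3,:3].T@np.linalg.solve(K,[u,v,1.]);o=-T[:3,:3].T@T[:3,3]
    return o,d/np.linalg.norm(d)
def onz(ci,u,v,z):
    o,d=ray(ci,u,v);return o+d*(z-o[2])/d[2]
def proj(ci,p):
    K=np.array(ci["K"]);T=np.array(ci["camera_from_world"])
    c=K@(T[:3,:3]@np.asarray(p,float)+T[:3,3]);return c[:2]/c[2]
E
python3 - <<'E'
from h import *
s=manip.sense();print(s)
for n in("top","side"):
    print(n,manip.camera_info(n));cv2.imwrite(f"pics/{n}0.png",cv2.resize(manip.snapshot(n),(800,600)))
E
```

```text
pics
{'t': 0.0, 'q': array([ 1.13150276e+00,  5.28470311e-01,  1.43389875e+00,  8.03793193e-06,
        1.18138624e+00, -1.78526241e-01]), 'qd': array([ 3.74244171e-04, -4.06516350e-04,  2.92922446e-05,  2.11745846e-03,
        1.94993536e-03, -1.06347509e-03]), 'tau': array([ 1.83775983e-04, -4.42355525e+01, -1.78025311e+01, -1.72101140e-04,
        8.35634535e-03,  3.99728080e-06]), 'tcp_pos': array([0.16083473, 0.60325836, 0.24933215]), 'tool_rot': array([ 1.30016002e-01,  9.91511306e-01, -1.02901126e-03, -3.32285305e-04]), 'force': array([ 0.19272975, -0.24183749,  0.39367035]), 'ft_torque': array([-0.06669195, -0.00502698,  0.03993447]), 'gripper_force': 0.0, 'finger_gap': 0.99113672398998}
top {'K': array([[351.60814116,   0.        , 251.99208157],
       [  0.        , 351.60814116, 194.68273798],
       [  0.        ,   0.        ,   1.        ]]), 'camera_from_world': array([[-0.01873887, -0.99978511, -0.00886501,  0.13862805],
       [-0.99722767,  0.01932809, -0.07185677,  0.53865746],
       [ 0.07201267,  0.00749392, -0.99737556,  1.52780578],
       [ 0.        ,  0.        ,  0.        ,  1.        ]])}
side {'K': array([[439.58505849,   0.        , 262.20600106],
       [  0.        , 439.58505849, 188.96827588],
       [  0.        ,   0.        ,   1.        ]]), 'camera_from_world': array([[-0.92376751, -0.38223521,  0.0234483 ,  0.54418349],
       [-0.21367069,  0.4636398 , -0.85987381,  0.24626246],
       [ 0.31780248, -0.79933371, -0.50996784,  1.49227915],
       [ 0.        ,  0.        ,  0.        ,  1.        ]])}
```

View pics/top0.png

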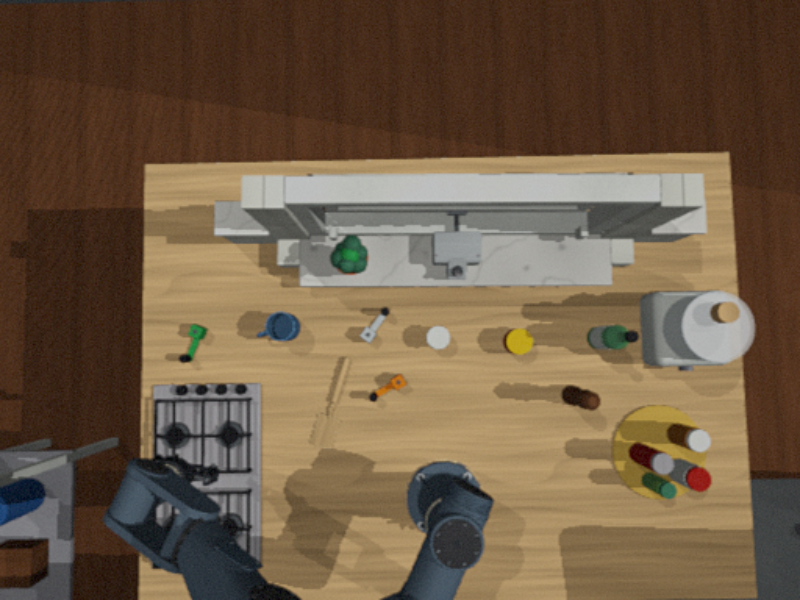

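View pics/side0.png

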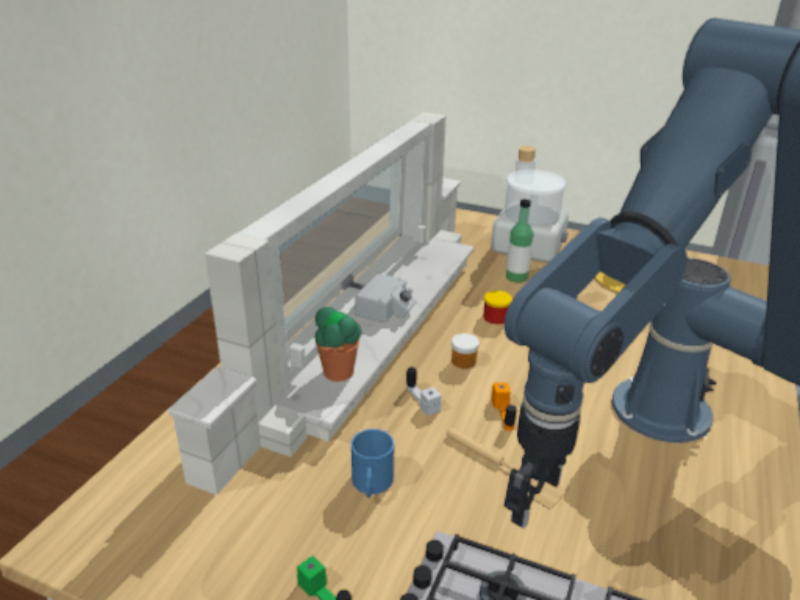

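The top view shows the aluminium crank at about (370,335) with its knob at (384,312), and the stud and boss at about (457,270). The orange and green cranks are decoys. The side view has the aluminium hub at (430,400) and the stud at (405,295).

Run:
```python
from h import *
t=manip.camera_info("top");s=manip.camera_info("side")
f=.64
print("hub",onz(t,369*f,336*f,.044),"knob",onz(t,384.5*f,311.5*f,.053), "hub side",onz(s,429*f,394*f,.044),"knob side",onz(s,411*f,370*f,.053))
print("stud",onz(t,457*f,271*f,.13),onz(s,405*f,296*f,.13))
print("mug",onz(t,284*f,326*f,.09),"jar",onz(t,438*f,338*f,.06),"herb",onz(t,350*f,255*f,.15))
im=manip.snapshot("top");a=cv2.resize(im[150:240,200:320],(800,600),interpolation=cv2.INTER_CUBIC);cv2.imwrite("pics/tc.png",a)
```

```text
hub [0.45269177 0.19814984 0.044     ] knob [0.51912999 0.15391167 0.053     ] hub side [0.45898896 0.21071357 0.044     ] knob side [0.52113098 0.16003477 0.053     ]
stud [ 0.61738925 -0.0401847   0.13      ] [ 0.60710507 -0.00650384  0.13      ]
mug [0.48312803 0.42369376 0.09      ] jar [0.44344347 0.00894126 0.06      ] herb [0.66215902 0.23860064 0.15      ]
```

View pics/tc.png

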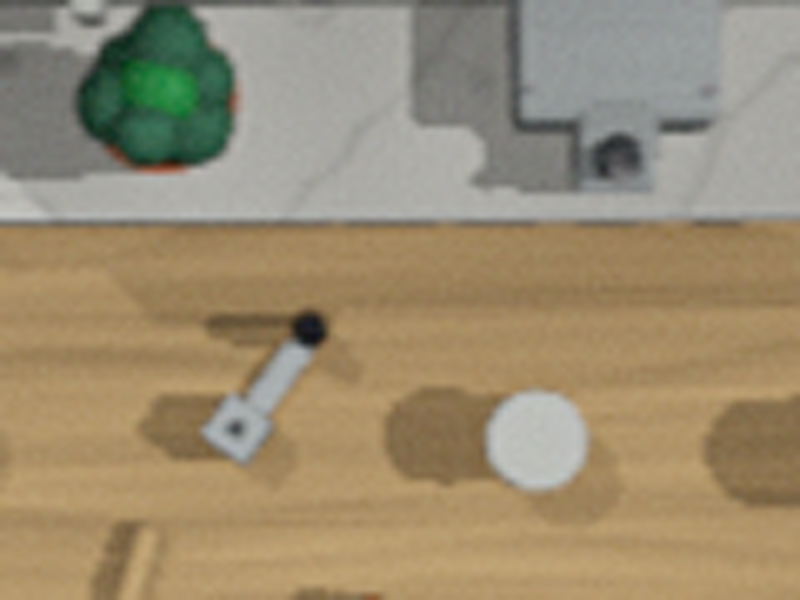

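The crop shows the hub top at full-image pixel (235.5,214.2), the knob top at (246.5,199.2) and the winder's boss at (292.5,173.6).

```bash
cat >> h.py <<'E'
def tri(c1,p1,c2,p2):
    o1,d1=ray(c1,*p1);o2,d2=ray(c2,*p2)
    a,b=np.linalg.lstsq(np.stack([d1,-d2],1),o2-o1,rcond=None)[0]
    return (o1+a*d1+o2+b*d2)/2,np.linalg.norm(o1+a*d1-o2-b*d2)
def rot(z,x):
    z=np.array(z,float);z/=np.linalg.norm(z);x=np.array(x,float);x-=z*(x@z);x/=np.linalg.norm(x)
    return R.from_matrix(np.stack([x,np.cross(z,x),z],1))
def goal(p,r):
    s=manip.sense();r0=R.from_quat(s["tool_rot"])
    print("t",round(s["t"],2),"tcp",s["tcp_pos"].round(4),"q",s["q"].round(2),"F",s["force"].round(1),"gap",round(s["finger_gap"],3))
    d=np.asarray(p)-s["tcp_pos"]
    print("shift mm in tool now",(r0.inv().apply(d)*1e3).round(1),"after turn",(r.inv().apply(d)*1e3).round(1),"turn deg",np.degrees((r0.inv()*r).as_rotvec()).round(1))
E
python3 - <<'E'
from h import *
t=manip.camera_info("top");s=manip.camera_info("side")
h=onz(t,235.5,214.2,.044);k=onz(t,246.5,199.2,.053)
print(h,k,np.degrees(np.arctan2(*(k-h)[1::-1])),np.linalg.norm((k-h)[:2]))
print("stud",tri(t,(292.5,173.6),s,(259.2,189.4)))
d=k-h;d[2]=0
goal([h[0],h[1],.2],rot([0,0,-1],-d))
E
```

```text
[0.45636667 0.2009444  0.044     ] [0.51978492 0.15209166 0.053     ] -37.60800602354471 0.08005288796652338
stud (array([ 0.62064669, -0.0424231 ,  0.10724409]), np.float64(0.0019990907460598053))
t 0.15 tcp [0.1609 0.6034 0.2495] q [ 1.13  0.53  1.43  0.    1.18 -0.18] F [-0.2 -0.5 -1. ] gap 0.998
shift mm in tool now [-389.3 -312.6   49.9] after turn [-479.7 -138.5   49.5] turn deg [-0.1  0.  22.7]
```

Request:
{"method": "servo_tool", "body": {"rows": [[[0,0,0,-0.033,-0.026,0,1],[0,0,0,-0.033,-0.026,0,1],[0,0,0,-0.033,-0.026,0,1],[0,0,0,-0.033,-0.026,0,1],[0,0,0,-0.033,-0.026,0,1],[0,0,0,-0.033,-0.026,0,1],[0,0,0,-0.033,-0.026,0,1],[0,0,0,-0.033,-0.026,0,1]]]}}

```text
t: 0.82
tcp_pos: [0.3615, 0.3352, 0.2503]
tool_rot: [0.13, 0.992, -0.0, -0.0]
force: [-0.0, 0.5, 0.4]
finger_gap: 0.998
gripper_force: 0.0
```

Request:
{"method": "servo_tool", "body": {"rows": [[[0,0,0,-0.033,-0.026,0.01,1],[0,0,0,-0.033,-0.026,0.01,1],[0,0,0,-0.033,-0.026,0.01,1],[0,0,0,-0.026,-0.026,0.01,1],[0,0,6,0,0,0,1],[0,0,6,0,0,0,1],[0,0,6,0,0,0,1],[0,0,4.7,0,0,0,1]]]}}

```text
t: 1.48
tcp_pos: [0.4522, 0.2072, 0.211]
tool_rot: [0.326, 0.946, -0.0, -0.0]
force: [0.5, 0.1, -0.2]
finger_gap: 1.0
gripper_force: 0.0
```

Run:
```python
from h import *
d=np.array([.0634,-.0489,0])
goal([.4564,.2009,.2],rot([0,0,-1],-d))
w=manip.camera_info("wrist");im=manip.snapshot("wrist");cv2.imwrite("pics/w1.png",im)
print(w)
print("pred hub",proj(w,[.4564,.2009,.044]),"knob",proj(w,[.5198,.1521,.053]),"stud",proj(w,[.6206,-.0424,.115]))
```

```text
t 1.48 tcp [0.4522 0.2072 0.211 ] q [ 0.2   0.41  1.79  0.    0.94 -0.7 ] F [ 0.5  0.1 -0.2] gap 1.0
shift mm in tool now [-7.2 -2.4 11. ] after turn [-7.2 -2.5 11. ] turn deg [-0.  -0.  -0.4]
{'K': array([[276.02856445,   0.        , 256.60121742],
       [  0.        , 276.02856445, 189.33301672],
       [  0.        ,   0.        ,   1.        ]]), 'camera_from_world': array([[ 6.15521399e-01,  7.88119647e-01, -9.10321739e-04,
        -4.41576774e-01],
       [ 7.50814161e-01, -5.86033871e-01,  3.04700506e-01,
        -2.46022355e-01],
       [ 2.39606976e-01, -1.88233164e-01, -9.52447780e-01,
         2.73395575e-01],
       [ 0.00000000e+00,  0.00000000e+00,  0.00000000e+00,
         1.00000000e+00]])}
pred hub [254.45183568 182.33898734] knob [255.03941234 251.02971386] stud [176.42632321 430.29329418]
```

View pics/w1.png

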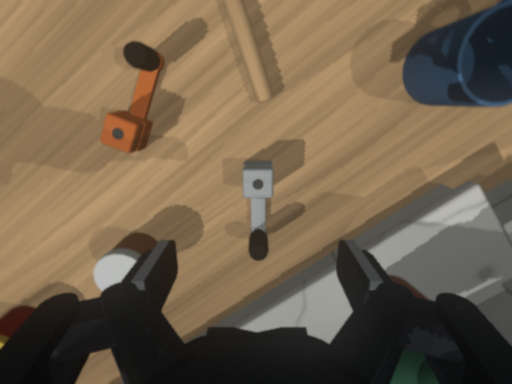

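The wrist view shows the hub top at (258,183) and the knob top near (258,236). The arm lies along the image's vertical axis, so the yaw agrees.

Run:
```python
from h import *
w=manip.camera_info("wrist")
im=cv2.imread("pics/w1.png")
h=onz(w,258,184,.044);print(h,onz(w,258.5,250,.053))
for z in(.044,.0):
  pass
g=cv2.cvtColor(im,cv2.COLOR_BGR2HSV)[130:270,220:300]
m=((g[...,1]<60)&(g[...,2]>120)).astype(np.uint8)
n,l,st,c=cv2.connectedComponentsWithStats(m);i=1+st[1:,4].argmax();print(st[i],c[i]+[220,130])
for r in range(160,235,5):
    x=np.where(l[r-130]==i)[0]
    if len(x):print(r,x.min()+220,x.max()+220,end="; ")
goal([h[0],h[1],.026],rot([0,0,-1],[-.0634,.0489,0]))
```

```text
[0.46025919 0.20299366 0.044     ] [0.52111541 0.15616861 0.053     ]
[  22   40   31   61 1147] [256.97297297 193.48038361]
170 243 271; 175 242 271; 180 242 271; 185 243 271; 190 243 272; 195 243 272; 200 251 264; 205 251 264; 210 251 264; 215 251 264; 220 251 264; 225 251 260; 230 252 252; t 1.53 tcp [0.4522 0.2075 0.2111] q [ 0.21  0.41  1.79  0.    0.94 -0.7 ] F [-1.1  0.4  0. ] gap 0.999
shift mm in tool now [ -9.2   1.6 185.1] after turn [ -9.1   1.4 185.1] turn deg [-0.  -0.  -0.4]
```

Request:
{"method": "servo_tool", "body": {"rows": [[[0,0,0,-0.008,0.001,0.035,1],[0,0,0,0,0,0.04,1],[0,0,0,0,0,0.04,1],[0,0,0,0,0,0.035,1],[0,0,0,0,0,0.025,1],[0,0,0,0,0,0.01,1],[0,0,0,0,0,0,1],[0,0,0,0,0,0,-1]]], "squeeze": 60}}

```text
t: 2.2
tcp_pos: [0.4594, 0.2039, 0.0265]
tool_rot: [0.322, 0.947, -0.0, -0.0]
force: [-0.4, -0.7, -0.5]
finger_gap: 0.883
gripper_force: 0.0
```

Request:
{"method": "servo_tool", "body": {"rows": [[[0,0,0,0,0,0,-1],[0,0,0,0,0,0,-1],[0,0,0,0,0,0,-1],[0,0,0,0,0,0,-1],[0,0,0,0,0,0,-1],[0,0,0,0,0,0,-1],[0,0,0,0,0,0,-1]]]}}

```text
t: 2.78
tcp_pos: [0.4599, 0.2039, 0.0281]
tool_rot: [0.323, 0.947, 0.001, 0.001]
force: [-0.0, -0.4, 6.1]
finger_gap: 0.385
gripper_force: 60.6
```

Run:
```python
from h import *
w=manip.camera_info("wrist");s=manip.sense();r0=R.from_quat(s["tool_rot"]);T=np.array(w["camera_from_world"])
Rt=np.eye(4);Rt[:3,:3]=r0.as_matrix();Rt[:3,3]=s["tcp_pos"]
C=T@Rt; np.save("C.npy",C);K=np.array(w["K"])
print("cam in tool",-C[:3,:3].T@C[:3,3],"fwd",C[2,:3])
pj=lambda p:(lambda c:(c[:2]/c[2]).round())(K@(C[:3,:3]@np.array(p)+C[:3,3]))
print("hub foot corners",pj([.017,.017,.028]),pj([.017,-.017,.028]),pj([-.017,0,.028]))
for d in(.03,.05,.07):
  for x in (0,.02,.04,.06):print(d,x,pj([x,0,.028+d]),end="; ")
t=manip.camera_info("top")
seat=onz(t,292.5,173.6,.12);print("seat",seat)
r=rot([.574,0,-.819],[-.819,0,-.574]);
p=seat+r.apply([-.04,0,-.028-.07]);goal(p,r)
```

```text
cam in tool [ 7.79288312e-02  8.46358857e-05 -1.23888416e-01] fwd [-3.05288858e-01 -2.12443057e-04  9.52259769e-01]
hub foot corners [285. 209.] [228. 209.] [257. 259.]
0.03 0 [257. 216.]; 0.03 0.02 [257. 189.]; 0.03 0.04 [257. 160.]; 0.03 0.06 [257. 130.]; 0.05 0 [257. 205.]; 0.05 0.02 [257. 181.]; 0.05 0.04 [257. 155.]; 0.05 0.06 [257. 127.]; 0.07 0 [257. 197.]; 0.07 0.02 [257. 174.]; 0.07 0.04 [257. 150.]; 0.07 0.06 [257. 125.]; seat [ 0.61803116 -0.04134374  0.12      ]
t 2.78 tcp [0.4599 0.2039 0.0281] q [ 0.19  0.75  1.89 -0.    0.5  -0.72] F [-0.  -0.4  6.1] gap 0.385
shift mm in tool now [-256.7 -111.6 -194.9] after turn [-222.3 -245.3  -82.5] turn deg [-11.4 -33.6 -36.5]
```

Request:
{"method": "servo_tool", "body": {"rows": [[[0,0,0,0,0,-0.02,-1],[0,0,0,0,0,-0.035,-1],[0,0,0,-0.01,-0.004,-0.04,-1],[0,0,0,-0.025,-0.011,-0.03,-1],[0,0,0,-0.035,-0.015,-0.03,-1],[0,0,0,-0.035,-0.015,-0.03,-1],[0,0,0,-0.035,-0.015,-0.01,-1],[0,0,0,-0.035,-0.015,0,-1]]]}}

```text
t: 3.45
tcp_pos: [0.5485, 0.0456, 0.2171]
tool_rot: [0.322, 0.947, 0.001, 0.004]
force: [2.0, 0.6, -3.5]
finger_gap: 0.393
gripper_force: 60.5
```

Request:
{"method": "servo_tool", "body": {"rows": [[[0,0,0,-0.035,-0.015,0,-1],[0,0,0,-0.031,-0.014,0,-1],[0,0,0,-0.016,-0.008,0,-1],[-1.4,-4.2,-4.5,0,0,0,-1],[-1.4,-4.2,-4.5,0,0,0,-1],[-1.4,-4.2,-4.5,0,0,0,-1],[-1.4,-4.2,-4.5,0,0,0,-1],[-1.4,-4.2,-4.5,0,0,0,-1]]]}}

```text
t: 4.12
tcp_pos: [0.5876, -0.0315, 0.2132]
tool_rot: [0.125, 0.974, -0.001, 0.192]
force: [0.5, 0.1, -2.4]
finger_gap: 0.394
gripper_force: 60.5
```

Request:
{"method": "servo_tool", "body": {"rows": [[[-1.4,-4.2,-4.5,0,0,0,-1],[-1.4,-4.2,-4.5,0,0,0,-1],[-1.4,-4.2,-4.5,0,0,0,-1],[0,0,0,0,0,0,-1],[0,0,0,0,0,0,-1]]]}}

```text
t: 4.53
tcp_pos: [0.5889, -0.0281, 0.2122]
tool_rot: [0.046, 0.964, 0.007, 0.26]
force: [0.2, -0.4, -2.5]
finger_gap: 0.388
gripper_force: 60.5
```

Run:
```python
from h import *
seat=np.array([.618,-.0413,.12])
r=rot([.574,0,-.819],[-.819,0,-.574]);
p=seat+r.apply([-.04,0,-.028-.07]);goal(p,r)
w=manip.camera_info("wrist");im=manip.snapshot("wrist");cv2.imwrite("pics/w2.png",im)
o=np.hstack([cv2.resize(im,(420,315)),cv2.resize(im[60:240,160:360],(370,333))[:315]])
cv2.imwrite("pics/w2c.png",o)
print(proj(w,seat))
```

```text
t 4.53 tcp [ 0.5889 -0.0281  0.2122] q [-0.3   0.42  1.94  0.48  0.31 -2.21] F [ 0.2 -0.4 -2.5] gap 0.388
shift mm in tool now [-11.6 -12.3  -6.5] after turn [-10.9 -13.2  -5.8] turn deg [-0.9 -4.8 -5.3]
[239.41253238 175.22505867]
```

View pics/w2c.png

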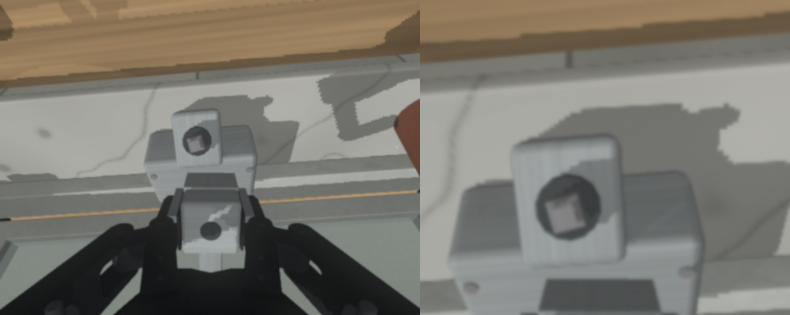

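The stud is in its dark round boss at about (240,172) in the wrist picture, with a square tip slightly rotated. The crank is held in the jaws. I'll finish the tilt, look closer, and fit a rough arm model to check the wrist limits.

Request:
{"method": "servo_tool", "body": {"rows": [[[-0.3,-1.6,-1.8,-0.004,-0.004,0,-1],[-0.3,-1.6,-1.8,-0.004,-0.004,0,-1],[-0.3,-1.6,-1.8,-0.003,-0.005,0,-1],[0,0,0,0,0,0,-1],[0,0,0,0,0,0,-1],[0,0,0,0,0,0,-1]]]}}

```text
t: 5.08
tcp_pos: [0.5988, -0.0416, 0.218]
tool_rot: [-0.0, 0.954, -0.0, 0.301]
force: [0.3, -0.4, -3.2]
finger_gap: 0.388
gripper_force: 60.5
```

```bash
cat > kin.py <<'E'
from h import *
from scipy.optimize import least_squares
def fk(P,q):
    a,L1,L2,d,L3,off,c=P
    A=R.from_euler("z",q[0]);F=R.from_euler("y",q[1]+q[2])
    W=A*F*R.from_euler("z",q[3])*R.from_euler("y",q[4])
    p=A.apply([a+L1*np.sin(q[1])+L2*np.sin(q[1]+q[2]),off,d+L1*np.cos(q[1])+L2*np.cos(q[1]+q[2])])+W.apply([0,0,L3])
    return p,W*R.from_euler("z",q[5]+c)
P0=[0,.42,.4,.2,.25,.113,np.pi/2]
def fit(D):
    def f(P):
        o=[]
        for q,p,t in D:
            x,r=fk(P,q);o+=list((x-p)*5)+list((r.inv()*R.from_quat(t)).as_rotvec())
        return o
    return least_squares(f,P0)
lo=np.array([-3.08,-.75,.22,-1.43,0,-2.85]);hi=np.array([3.08,2.2,2.44,4.57,2.65,2.85])
def ik(P,p,r,q0):
    f=lambda q:(lambda x:np.r_[(x[0]-p)*10,(x[1].inv()*r).as_rotvec()])(fk(P,q))
    s=least_squares(f,np.clip(q0,lo+.001,hi-.001),bounds=(lo,hi));return s.x,np.abs(s.fun).max()
E
python3 - <<'E'
from kin import *
s=manip.sense()
D=[([1.1315,.5285,1.4339,0,1.1814,-.1785],[.16083,.60326,.2493],[.13,.9915,0,0]),
([.20,.41,1.79,0,.94,-.70],[.4522,.2072,.211],[.326,.946,0,0]),
([.19,.75,1.89,0,.5,-.72],[.4599,.2039,.0281],[.323,.947,.001,.001]),
([-.3,.42,1.94,.48,.31,-2.21],[.5889,-.0281,.2122],[.046,.964,.007,.26]),
(s["q"],s["tcp_pos"],s["tool_rot"])]
f=fit(D);print(f.x.round(4),np.abs(f.fun).max());np.save("P.npy",f.x)
seat=np.array([.618,-.0413,.12]);r=rot([.574,0,-.819],[-.819,0,-.574])
goal(seat+r.apply([-.04,0,-.098]),r)
w=manip.camera_info("wrist");im=manip.snapshot("wrist");cv2.imwrite("pics/w3.png",im)
u,v=proj(w,seat).astype(int);print(u,v)
c=im[v-35:v+35,u-45:u+45];cv2.imwrite("pics/w3c.png",cv2.resize(c,(720,560),interpolation=cv2.INTER_CUBIC))
print("origin",u-45,v-35)
E
```

```text
[0.0087 0.4602 0.3726 0.2544 0.2399 0.1139 1.5707] 0.12861894204841573
t 5.08 tcp [ 0.5988 -0.0416  0.218 ] q [-0.35  0.43  1.96  0.87  0.26 -2.71] F [ 0.3 -0.4 -3.2] gap 0.388
shift mm in tool now [ 0.5  0.3 -6.7] after turn [ 0.5  0.3 -6.7] turn deg [ 0. -0.  0.]
257 150
origin 212 115
```

View pics/w3c.png

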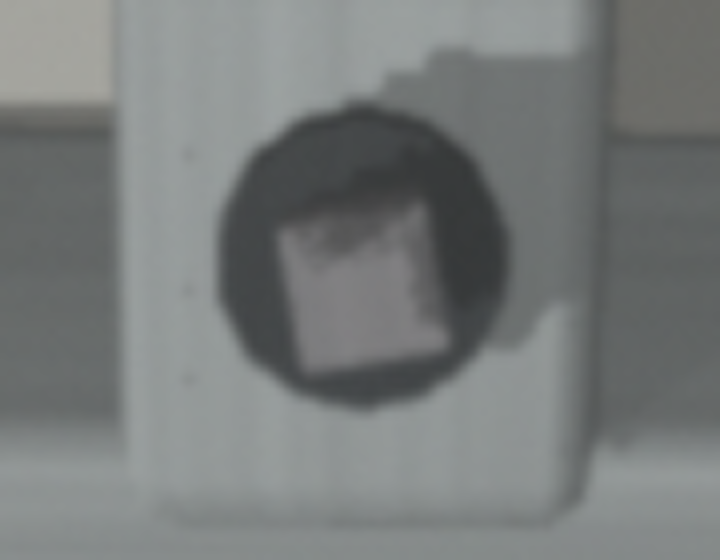

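The close-up shows the boss circle centred near (257.4,147.1). The stud square is turned about 11° anticlockwise in the image, which is -11° or equivalently +79° about tool z. I'll take +79° because of joint 6's range.

Run:
```python
from kin import *
w=manip.camera_info("wrist");s=manip.sense();print("q",s["q"].round(3))
im=cv2.imread("pics/w3.png");g=im.mean(2)
sub=g[258:300,236:280];y,x=np.where(sub<70);print("dot",x.mean()+236,y.mean()+258,len(x),"pred",proj(w,s["tcp_pos"]+R.from_quat(s["tool_rot"]).apply([0,0,-.016])))
seat=onz(w,257.4,147.1,.115);print("seat",seat)
P=np.load("P.npy")
for sg in (1,-1):
    q=s["q"].copy();q[3]*=sg;p,r=fk(P,q);print(sg,p-s["tcp_pos"],np.degrees((r.inv()*R.from_quat(s["tool_rot"])).as_rotvec()))
ax=np.array([-.574,0,.819])
r=rot(-ax,[-.819,0,-.574])*R.from_euler("z",79,degrees=True)
goal(seat+ax*.063,r)
```

```text
q [-0.348  0.426  1.964  0.868  0.26  -2.713]
dot 256.39340101522845 280.42893401015226 394 pred [256.49277499 279.09135508]
seat [ 0.61877135 -0.04094784  0.115     ]
1 [ 0.00389587 -0.00623056 -0.01328363] [-4.50216212e-15 -2.45485703e-14  7.42049094e-03]
-1 [-0.02821067 -0.09461074 -0.01328363] [-10.62663715 -23.2348092   96.16176561]
t 5.13 tcp [ 0.5987 -0.0415  0.218 ] q [-0.35  0.43  1.96  0.87  0.26 -2.71] F [-1.  -0.3 -2.9] gap 0.388
shift mm in tool now [42.7  0.6 32.9] after turn [  8.7 -41.8  32.8] turn deg [-0.  -0.  79.1]
```

Request:
{"method": "servo_tool", "body": {"rows": [[[0,0,6.6,0,0,0,-1],[0,0,6.6,0,0,0,-1],[0,0,6.6,0,0,0,-1],[0,0,6.6,0,0,0,-1],[0,0,6.6,0,0,0,-1],[0,0,6.6,0,0,0,-1],[0,0,6.6,0,0,0,-1],[0,0,6.6,0,0,0,-1]]]}}

```text
t: 5.8
tcp_pos: [0.5987, -0.0414, 0.218]
tool_rot: [0.426, 0.853, 0.134, 0.269]
force: [0.4, 0.4, -2.4]
finger_gap: 0.386
gripper_force: 60.4
```

Request:
{"method": "servo_tool", "body": {"rows": [[[0,0,6.6,0,0,0,-1],[0,0,6.6,0,0,0,-1],[0,0,6.6,0,0,0,-1],[0,0,6.5,0,0,0,-1],[0,0,0,0.004,-0.021,0,-1],[0,0,0,0.004,-0.021,0,-1],[0,0,0,0,0,0.016,-1],[0,0,0,0,0,0.017,-1]]]}}

```text
t: 6.47
tcp_pos: [0.5912, -0.0409, 0.1725]
tool_rot: [0.607, 0.736, 0.192, 0.232]
force: [0.5, 0.3, -2.0]
finger_gap: 0.395
gripper_force: 60.8
```

Request:
{"method": "servo_tool", "body": {"rows": [[[0,0,0,0,0,0,-1],[0,0,0,0,0,0,-1]]]}}

```text
t: 6.63
tcp_pos: [0.592, -0.041, 0.1721]
tool_rot: [0.606, 0.736, 0.193, 0.231]
force: [0.7, 0.2, -2.4]
finger_gap: 0.387
gripper_force: 60.4
```

Run:
```python
from h import *
ax=np.array([-.574,0,.819]);seat=np.array([.6188,-.0409,.115])
r=rot(-ax,[-.819,0,-.574])*R.from_euler("z",79,degrees=True)
goal(seat+ax*.063,r)
w=manip.camera_info("wrist")
im=manip.snapshot("wrist");cv2.imwrite("pics/w4.png",im)
print("foot px",proj(w,seat+ax*.035),"seat",proj(w,seat),"tip",proj(w,seat+ax*.021))
i2=manip.snapshot("side");c=manip.camera_info("side");u,v=proj(c,seat+ax*.04).astype(int);print(u,v)
cv2.imwrite("pics/w4c.png",np.hstack([cv2.resize(im[90:290,156:356],(400,400)),cv2.resize(i2[v-40:v+40,u-40:u+40],(400,400),interpolation=cv2.INTER_CUBIC)]))
```

```text
t 6.63 tcp [ 0.592  -0.041   0.1721] q [-0.35  0.51  2.02  1.43  0.21 -1.91] F [ 0.7  0.2 -2.4] gap 0.387
shift mm in tool now [  2.2 -10.7  -0.9] after turn [  2.2 -10.7  -0.9] turn deg [ 0.  -0.2 -0. ]
foot px [238.35897389 232.64239284] seat [241.3469043  210.84724236] tip [239.68690367 222.95594588]
265 181
```

View pics/w4c.png

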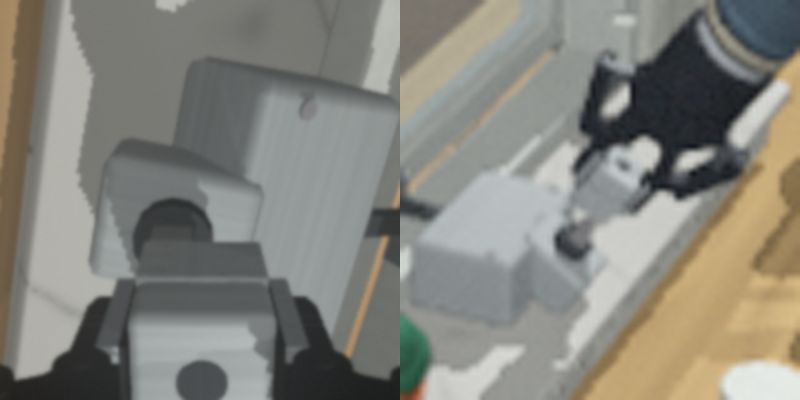

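The crank's foot is just above the stud, about 11 mm short along tool -y. Next I correct that and advance slowly.

Request:
{"method": "servo_tool", "body": {"rows": [[[0,0,0,0.002,-0.005,0,-1],[0,0,0,0,-0.006,0,-1],[0,0,0,0,0,0,-1],[0,0,0,0,0,0,-1],[0,0,0,0,0,0.005,-1],[0,0,0,0,0,0.005,-1],[0,0,0,0,0,0,-1]]]}}

```text
t: 7.32
tcp_pos: [0.5892, -0.0416, 0.1583]
tool_rot: [0.606, 0.736, 0.193, 0.232]
force: [-0.1, -0.3, -2.1]
finger_gap: 0.391
gripper_force: 60.4
```

Run:
```python
from h import *
ax=np.array([-.574,0,.819]);seat=np.array([.6188,-.0409,.115])
r=rot(-ax,[-.819,0,-.574])*R.from_euler("z",79,degrees=True)
goal(seat+ax*.028,r)
```

```text
t 7.32 tcp [ 0.5892 -0.0416  0.1583] q [-0.36  0.54  2.03  1.66  0.21 -2.15] F [-0.1 -0.3 -2.1] gap 0.391
shift mm in tool now [ 0.8 -0.5 24.4] after turn [ 0.8 -0.5 24.4] turn deg [ 0.1 -0.1 -0. ]
```

Request:
{"method": "servo_tool", "body": {"rows": [[[0,0,0,0.001,0,0.003,-1],[0,0,0,0,0,0.003,-1],[0,0,0,0,0,0.003,-1],[0,0,0,0,0,0.003,-1],[0,0,0,0,0,0,-1]]]}}

```text
t: 7.73
tcp_pos: [0.5955, -0.0405, 0.1478]
tool_rot: [0.606, 0.736, 0.193, 0.232]
force: [0.1, 0.5, -2.2]
finger_gap: 0.396
gripper_force: 60.5
```

Request:
{"method": "servo_tool", "body": {"rows": [[[0,0,0,0,0,0.003,-1],[0,0,0,0,0,0.003,-1],[0,0,0,0,0,0.003,-1],[0,0,0,0,0,0.002,-1],[0,0,0,0,0,0,-1]]]}}

```text
t: 8.15
tcp_pos: [0.6016, -0.0404, 0.1385]
tool_rot: [0.606, 0.736, 0.193, 0.232]
force: [0.4, -0.3, -1.7]
finger_gap: 0.39
gripper_force: 60.5
```

Run:
```python
from h import *
ax=np.array([-.574,0,.819]);seat=np.array([.6188,-.0409,.115])
r=rot(-ax,[-.819,0,-.574])*R.from_euler("z",79,degrees=True)
goal(seat+ax*.028,r);s=manip.sense();print(R.from_quat(s["tool_rot"]).inv().apply(s["force"]),s["ft_torque"])
```

```text
t 8.15 tcp [ 0.6016 -0.0404  0.1385] q [-0.35  0.59  2.01  1.82  0.2  -2.3 ] F [ 0.4 -0.3 -1.7] gap 0.39
shift mm in tool now [-0.6  0.4  1.1] after turn [-0.6  0.4  1.1] turn deg [ 0.1 -0.1 -0. ]
[-0.1473109  -0.71063841  1.60927359] [0.06556391 0.51150292 0.00782012]
```

Request:
{"method": "servo_tool", "body": {"rows": [[[0,0,0,0,0,0.001,-1],[0,0,0,0,0,0.001,-1],[0,0,0,0,0,0,-1]]]}}

```text
t: 8.4
tcp_pos: [0.6023, -0.0403, 0.1377]
tool_rot: [0.606, 0.736, 0.193, 0.232]
force: [-3.1, 0.3, 0.7]
finger_gap: 0.389
gripper_force: 61.2
```

Request:
{"method": "servo_tool", "body": {"rows": [[[0,0,0,0,0,0.001,-1],[0,0,0,0,0,0.001,-1],[0,0,0,0,0,0,-1]]]}}

```text
t: 8.65
tcp_pos: [0.6023, -0.0402, 0.1375]
tool_rot: [0.606, 0.736, 0.192, 0.232]
force: [-13.6, 0.0, 16.3]
finger_gap: 0.389
gripper_force: 63.6
```

Contact at the expected depth, so the crank is home. Next I release, back off, and measure the window's starting position while planning the winding.

Request:
{"method": "servo_tool", "body": {"rows": [[[0,0,0,0,0,-0.002,-1],[0,0,0,0,0,0,0.25],[0,0,0,0,0,0,0.25],[0,0,0,0,0,0,0.25],[0,0,0,0,0,-0.015,0.25],[0,0,0,0,0,-0.025,0.25],[0,0,0,0,0,-0.03,0.25],[0,0,0,0,0,0,0.25]]]}}

```text
t: 9.32
tcp_pos: [0.5645, -0.0401, 0.1929]
tool_rot: [0.605, 0.736, 0.193, 0.233]
force: [-0.0, 0.4, 0.3]
finger_gap: 0.626
gripper_force: 0.0
```

```bash
sed -i 's/a,L1,L2,d,L3,off,c=P/a,L1,L2,d,L3,off,c,e=P/; s/+W.apply(\[0,0,L3\])/+(A*F).apply([e,0,0])+W.apply([0,0,L3])/; s/np.pi\/2\]/np.pi\/2,0]/' kin.py
python3 - <<'E'
from kin import *
s=manip.sense();goal(s["tcp_pos"],R.from_quat(s["tool_rot"]))
D=[([1.1315,.5285,1.4339,0,1.1814,-.1785],[.16083,.60326,.2493],[.13,.9915,0,0]),
([.20,.41,1.79,0,.94,-.70],[.4522,.2072,.211],[.326,.946,0,0]),
([.19,.75,1.89,0,.5,-.72],[.4599,.2039,.0281],[.323,.947,.001,.001]),
([-.3,.42,1.94,.48,.31,-2.21],[.5889,-.0281,.2122],[.046,.964,.007,.26]),
([-.348,.426,1.964,.868,.26,-2.713],[.5987,-.0415,.218],[0,.954,0,.301]),
([-.35,.59,2.01,1.82,.20,-2.3],[.6016,-.0404,.1385],[.606,.736,.193,.232]),
(s["q"],s["tcp_pos"],s["tool_rot"])]
f=fit(D);print(f.x.round(4),np.abs(f.fun).max());P=f.x;np.save("P.npy",P)
ax=np.array([-.574,0,.819]);seat=np.array([.6181,-.0402,.115])
x=np.array([.819,0,.574]);y=np.array([0,1,0])   # x up-slope
for tilt in(35,25,15,5):
  for yaw in(0,180):
    a=np.radians(tilt);r=rot([np.sin(a),0,-np.cos(a)],[-np.cos(a),0,-np.sin(a)])*R.from_euler("z",yaw,degrees=True)
    best=None
    for q0 in ([-.3,.6,2,0,.4,0],[-.3,.6,2,.8,.4,-2],[-.3,.6,2,1.5,.4,1]):
        Q=[];E=[];q=q0
        for th in range(0,361,15):
            t=np.radians(th);p=seat+.08*(x*np.cos(t)-y*np.sin(t))+ax*.034
            q,e=ik(P,p,r,q);Q.append(q);E.append(e)
        Q=np.array(Q)
        if best is None or max(E)<best[0]:best=(max(E),Q)
    Q=best[1];print(tilt,yaw,"err",round(best[0],3),"min",Q.min(0).round(2),"max",Q.max(0).round(2),"step",np.abs(np.diff(Q,axis=0)).max(0).round(2))
E
```

```text
t 9.32 tcp [ 0.5645 -0.0401  0.1929] q [-0.38  0.45  2.07  1.37  0.22 -1.87] F [-0.   0.4  0.3] gap 0.626
shift mm in tool now [0. 0. 0.] after turn [0. 0. 0.] turn deg [0. 0. 0.]
[1.3000e-03 5.8200e-01 3.9330e-01 2.7690e-01 2.7570e-01 1.1200e-01
 1.5702e+00 1.1250e-01] 0.02182494483260928
35 0 err 0.103 min [-0.53  0.56  1.9   1.46  0.1   1.84] max [-0.17  0.67  2.2   2.61  0.38  2.85] step [0.06 0.02 0.05 0.41 0.06 0.41]
35 180 err 0.0 min [-0.53  0.54  1.83  0.74  0.09 -1.3 ] max [-0.17  0.67  2.2   2.61  0.38  0.64] step [0.06 0.02 0.05 0.58 0.06 0.58]
25 0 err 0.037 min [-0.48  0.54  1.71  0.2   0.12 -2.85] max [-0.15  0.61  2.06  1.04  0.48 -1.9 ] step [0.05 0.01 0.05 0.31 0.05 0.34]
25 180 err 0.0 min [-0.48  0.54  1.71  0.2   0.12 -0.17] max [-0.15  0.62  2.09  1.41  0.48  1.24] step [0.05 0.01 0.05 0.34 0.05 0.38]
15 0 err 0.0 min [-0.44  0.57  1.58  0.06  0.33 -2.23] max [-0.14  0.61  1.97  0.28  0.74 -1.76] step [0.05 0.01 0.05 0.04 0.05 0.09]
15 180 err 0.0 min [-0.44  0.57  1.58  0.06  0.33  0.91] max [-0.14  0.61  1.97  0.28  0.74  1.38] step [0.05 0.01 0.05 0.04 0.05 0.09]
5 0 err 0.0 min [-0.41  0.61  1.45  0.01  0.59 -2.01] max [-0.13  0.62  1.85  0.05  0.99 -1.71] step [0.04 0.   0.05 0.01 0.05 0.05]
5 180 err 0.0 min [-0.41  0.61  1.45  0.01  0.59  1.13] max [-0.13  0.62  1.85  0.05  0.99  1.43] step [0.04 0.   0.05 0.01 0.05 0.05]
```

Run:
```python
from h import *
t=manip.camera_info("top");s=manip.camera_info("side")
it=manip.snapshot("top");isd=manip.snapshot("side")
cv2.imwrite("pics/t5.png",it);cv2.imwrite("pics/s5.png",isd)
def edge(op,y):
    a=np.arcsin(op/.277);return [.790+.277*np.sin(a),y,.372-.277*np.cos(a)]
for op in(0,.009,.019,.1):
    print(op,"top",proj(t,edge(op,.2)).round(1),proj(t,edge(op,-.25)).round(1),"side",proj(s,edge(op,.31)).round(1),proj(s,edge(op,.1)).round(1),proj(s,edge(op,-.2)).round(1))
print("hinge",proj(t,[.79,.2,.372]),proj(s,[.79,.31,.372]),proj(s,[.79,-.2,.372]))
a=cv2.resize(it[105:165,190:390],(800,240),interpolation=cv2.INTER_CUBIC)
b=cv2.resize(isd[75:295,130:300],(510,660),interpolation=cv2.INTER_CUBIC)[:355]
b=cv2.resize(isd[110:230,160:300],(400,343),interpolation=cv2.INTER_CUBIC)
c=cv2.resize(cv2.imread("pics/w3.png")[120:384,:200],(260,343))
cv2.imwrite("pics/c5.png",np.vstack([a,np.hstack([b,c,np.zeros((343,140,3),np.uint8)])]))
```

```text
0 top [233.8 135.2] [340.1 133.1] side [170.5 231.3] [201.9 200.4] [236.9 166. ]
0.009 top [233.8 133.1] [340. 131.] side [168.2 230.6] [199.7 199.9] [234.9 165.5]
0.019 top [233.8 130.8] [340.  128.6] side [165.6 229.8] [197.3 199.1] [232.8 165. ]
0.1 top [233.2 110.8] [340.3 108.5] side [144.4 219.5] [178.  190.2] [215.6 157.5]
hinge [229.0089779  115.97482057] [162.77804751 155.74894878] [236.44328129 102.99122358]
```

View pics/c5.png

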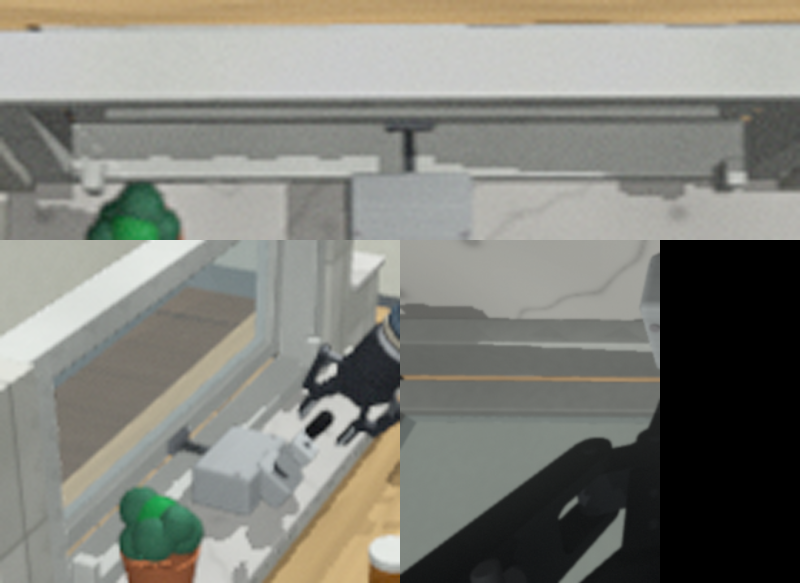

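The composite shows an orange line where the counter beyond is visible under the sash. Its window-side boundary is the sash's lower inner edge. It is near row 226 in the first wrist picture, and I'll measure it numerically.

Run:
```python
from h import *
from scipy.optimize import brentq
K=np.array(manip.camera_info("wrist")["K"]);C=np.load("C.npy")
def cam(p,q):
    T=np.eye(4);T[:3,:3]=R.from_quat(q/np.linalg.norm(q)).as_matrix();T[:3,3]=p
    return dict(K=K,camera_from_world=C@np.linalg.inv(T))
X=.6181+.172
def op(ci,u,v):
    o,d=ray(ci,u,v);f=lambda z:np.hypot((o+d*(z-o[2])/d[2])[0]-X,z-.372)-.277
    z=brentq(f,.07,.2);p=o+d*(z-o[2])/d[2];return p
ws=[("w3",cam(np.array([.5988,-.0416,.218]),np.array([0,.954,0,.301]))),("s5",manip.camera_info("side"))]
for n,ci in ws:
    im=cv2.imread(f"pics/{n}.png").astype(int);sat=im[...,2]-im[...,0]
    if n=="w3":
        for u in(15,50,90,130,430,470,500):
            col=sat[190:260,u];k=col.argmax();rows=np.where(col>col.max()/2)[0]+190
            print(n,u,col.max(),rows.min(),rows.max(),"sash edge",op(ci,u,rows.max()+.5).round(4),"sill side",op(ci,u,rows.min()-.5)[0].round(4))
    else:
        for u in range(180,226,5):
            v0=int(231.3-(u-170.5)*.984);col=sat[v0-12:v0+20,u]
            rows=np.where(col>25)[0]+v0-12
            if len(rows):print(n,u,v0,rows.min(),rows.max(),col.max())
it=cv2.imread("pics/t5.png").mean(2);t=manip.camera_info("top")
for u in(215,250,270,330,350,370):
    print("top",u,it[128:142,u].round().astype(int),op(t,u,135)[0].round(4),op(t,u,136)[0].round(4))
```

```text
w3 15 59 224 227 sash edge [ 0.7838 -0.3597  0.0951] sill side 0.7725
w3 50 59 224 227 sash edge [ 0.7838 -0.3136  0.0951] sill side 0.7725
w3 90 57 225 228 sash edge [ 0.7865 -0.2623  0.095 ] sill side 0.7753
w3 130 58 225 228 sash edge [ 0.7865 -0.2093  0.095 ] sill side 0.7753
w3 430 63 228 230 sash edge [0.7918 0.1907 0.095 ] sill side 0.7835
w3 470 61 228 231 sash edge [0.7945 0.2459 0.095 ] sill side 0.7835
w3 500 53 228 231 sash edge [0.7945 0.2864 0.095 ] sill side 0.7835
s5 185 217 217 218 38
s5 190 212 213 213 43
s5 195 207 208 209 38
s5 200 202 203 204 32
s5 210 192 194 194 33
top 215 [201 186 120  87  82  85  85  91 132 140 140 133 132 137] 0.7927 0.7884
top 250 [205 166 112  93 133 141 111  88 128 131 130 135 132 130] 0.7896 0.7853
top 270 [206 167 109  95 127 136  99  88 127 137 135 137 134 135] 0.7879 0.7835
top 330 [203 136  91  97 131 142  94 102 130 134 134 135 132 133] 0.7825 0.7782
top 350 [202 132  89 104 129 135 101 102 132 133 131 132 132 133] 0.7807 0.7764
top 370 [193 127  85  83  87  84  85 106 127 133 128 129 133 130] 0.779 0.7746
```

The edge measures x≈0.789 at the stud's y. That fits an opening of about 9 mm, i.e. the stud at about 79°, so the crank needs about 828° of turn including play. Next I reorient to a 15° tilt above the knob.

```bash
cat > w.py <<'E'
from h import *
ax=np.array([-.574,0,.819]);seat=np.array([.6181,-.0402,.115]);up=np.array([.819,0,.574]);ry=np.array([0,-1,0])
a=np.radians(15);rw=rot([np.sin(a),0,-np.cos(a)],[-np.cos(a),0,-np.sin(a)])
knob=lambda phi,h=.035:seat+.08*(up*np.cos(np.radians(phi))+ry*np.sin(np.radians(phi)))+ax*h
E
python3 - <<'E'
from w import *
goal(knob(79)+rw.apply([0,0,-.06]),rw)
it=manip.snapshot("wrist");w=manip.camera_info("wrist");print("knob top px",proj(w,knob(79,.053)))
g=it.max(2)[150:383,100:420]
im=manip.snapshot("top");t=manip.camera_info("top");u,v=proj(t,knob(79,.053));print(u,v)
s=im.max(2)[int(v)-12:int(v)+12,int(u)-12:int(u)+12];y,x=np.where(s<60);print(x.mean()+int(u)-12,y.mean()+int(v)-12,len(x))
E
```

```text
t 9.42 tcp [ 0.5661 -0.0406  0.1914] q [-0.38  0.45  2.07  1.38  0.22 -1.88] F [-0.5  0.2  1.2] gap 0.626
shift mm in tool now [-83.3  19.    1. ] after turn [-32.8 -78.1 -10.8] turn deg [ 14.1  16.8 -78.1]
knob top px [254.60958683 325.9952582 ]
313.27495995039396 176.1013822036304
312.96774193548384 176.29032258064515 31
```

Request:
{"method": "servo_tool", "body": {"rows": [[[0,0,0,0,0,-0.02,0.25],[0,0,0,0,0,-0.03,0.25],[1.08,1.29,-6.0,0,0,0,0.25],[1.08,1.29,-6.0,0,0,0,0.25],[1.08,1.29,-6.0,0,0,0,0.25],[1.08,1.29,-6.0,0,0,0,0.25],[1.08,1.29,-6.0,0,0,0,0.25],[1.08,1.29,-6.0,0,0,0,0.25]]]}}

```text
t: 10.18
tcp_pos: [0.5386, -0.0405, 0.2289]
tool_rot: [0.345, 0.911, 0.111, 0.195]
force: [0.4, 0.1, 0.1]
finger_gap: 0.624
gripper_force: 0.0
```

Request:
{"method": "servo_tool", "body": {"rows": [[[1.08,1.29,-6.0,0,0,0,0.15],[1.08,1.29,-6.0,0,0,0,0.15],[1.08,1.29,-6.0,0,0,0,0.15],[1.08,1.29,-6.0,0,0,0,0.15],[1.08,1.29,-6.0,0,0,0,0.15],[1.08,1.29,-6.0,0,0,0,0.15],[1.08,1.29,-6.0,0,0,0,0.15],[0,0,0,0,0,0,0.15]]]}}

```text
t: 10.85
tcp_pos: [0.5395, -0.0399, 0.2291]
tool_rot: [-0.001, 0.992, 0.001, 0.13]
force: [-0.2, 0.5, 0.6]
finger_gap: 0.572
gripper_force: 0.0
```

Run:
```python
from w import *
goal(knob(79)+rw.apply([0,0,-.06]),rw)
```

```text
t 10.85 tcp [ 0.5395 -0.0399  0.2291] q [-0.32  0.37  1.84  0.13  0.69 -1.99] F [-0.2  0.5  0.6] gap 0.572
shift mm in tool now [-48.7 -79.   32.1] after turn [-48.7 -78.9  32.4] turn deg [ 0.1 -0.1  0.1]
```

Request:
{"method": "servo_tool", "body": {"rows": [[[0,0,0,-0.02,-0.032,0,0.15],[0,0,0,-0.02,-0.032,0.005,0.15],[0,0,0,-0.0087,-0.015,0.015,0.15],[0,0,0,0,0,0.012,0.15],[0,0,0,0,0,0,0.15],[0,0,0,0,0,0,0.15]]]}}

```text
t: 11.35
tcp_pos: [0.5918, -0.1183, 0.2093]
tool_rot: [0.001, 0.992, 0.002, 0.128]
force: [-0.0, 0.3, 0.5]
finger_gap: 0.577
gripper_force: 0.0
```

Run:
```python
from w import *
goal(knob(79),rw)
w=manip.camera_info("wrist");im=manip.snapshot("wrist");u,v=proj(w,knob(79,.053));print(u,v)
y0,x0=int(v)-30,int(u)-30
s=im.max(2)[y0:y0+60,x0:x0+60];n,l,st,c=cv2.connectedComponentsWithStats((s<55).astype(np.uint8))
for i in range(1,n):
  if st[i,4]>40:print(st[i],c[i]+[x0,y0])
for h in(.011,.053):
  for d in(-.012,.012):print(h,d,proj(w,knob(79,h)+[0,d,0]).round(1))
```

```text
t 11.35 tcp [ 0.5918 -0.1183  0.2093] q [-0.43  0.48  1.71  0.17  0.73 -2.11] F [-0.   0.3  0.5] gap 0.577
shift mm in tool now [-3.7 -0.7 59.7] after turn [-3.4 -0.4 59.8] turn deg [ 0.3 -0.3 -0.2]
255.70463568825616 220.97089448501032
[25  3 16 24 81] [260.56790123 206.79012346]
0.011 -0.012 [240.9 217.5]
0.011 0.012 [270.5 217.3]
0.053 -0.012 [237.5 221. ]
0.053 0.012 [273.9 220.9]
```

Request:
{"method": "servo_tool", "body": {"rows": [[[0,0,0,-0.0035,-0.0005,0.015,0.15],[0,0,0,0,0,0.02,0.15],[0,0,0,0,0,0.015,0.15],[0,0,0,0,0,0.01,0.15],[0,0,0,0,0,0,0.15]]]}}

```text
t: 11.82
tcp_pos: [0.611, -0.1184, 0.1527]
tool_rot: [0.0, 0.992, 0.002, 0.128]
force: [-0.6, 1.5, -0.1]
finger_gap: 0.576
gripper_force: 0.0
```

Request:
{"method": "servo_tool", "body": {"rows": [[[0,0,0,0,0,0,-1],[0,0,0,0,0,0,-1],[0,0,0,0,0,0,-1],[0,0,0,0,0,0,-1],[0,0,0,0,0,0,-1]]], "squeeze": 40}}

```text
t: 12.23
tcp_pos: [0.6136, -0.1205, 0.1565]
tool_rot: [0.001, 0.991, -0.0, 0.132]
force: [2.1, -0.1, 3.7]
finger_gap: -0.0
gripper_force: 1.5
```

Run:
```python
from w import *
goal(knob(79),rw)
f0=79
for k in range(4):
    for i in range(8):
        d=rw.inv().apply(knob(f0+90*k+11.25*(i+1))-knob(f0+90*k+11.25*i)).round(4);print([0,0,0]+list(map(float,d))+[-1],end=", ")
    print("\n")
im=manip.snapshot("wrist");cv2.imwrite("pics/w6.png",im)
```

```text
t 12.23 tcp [ 0.6136 -0.1205  0.1565] q [-0.42  0.58  1.71  0.18  0.62 -2.13] F [ 2.1 -0.1  3.7] gap -0.0
shift mm in tool now [4.  1.8 3.1] after turn [4.  1.8 3.1] turn deg [-0.   0.2 -0.1]
[0, 0, 0, 0.0147, -0.0015, 0.0053, -1], [0, 0, 0, 0.0147, 0.0016, 0.0053, -1], [0, 0, 0, 0.0141, 0.0046, 0.0051, -1], [0, 0, 0, 0.013, 0.0075, 0.0047, -1], [0, 0, 0, 0.0114, 0.01, 0.0041, -1], [0, 0, 0, 0.0093, 0.0122, 0.0034, -1], [0, 0, 0, 0.0069, 0.0139, 0.0025, -1], [0, 0, 0, 0.0042, 0.015, 0.0015, -1], 

[0, 0, 0, 0.0014, 0.0156, 0.0005, -1], [0, 0, 0, -0.0015, 0.0156, -0.0005, -1], [0, 0, 0, -0.0043, 0.015, -0.0016, -1], [0, 0, 0, -0.007, 0.0138, -0.0026, -1], [0, 0, 0, -0.0094, 0.0121, -0.0034, -1], [0, 0, 0, -0.0114, 0.0099, -0.0042, -1], [0, 0, 0, -0.013, 0.0073, -0.0047, -1], [0, 0, 0, -0.0141, 0.0045, -0.0051, -1], 

[0, 0, 0, -0.0147, 0.0015, -0.0053, -1], [0, 0, 0, -0.0147, -0.0016, -0.0053, -1], [0, 0, 0, -0.0141, -0.0046, -0.0051, -1], [0, 0, 0, -0.013, -0.0075, -0.0047, -1], [0, 0, 0, -0.0114, -0.01, -0.0041, -1], [0, 0, 0, -0.0093, -0.0122, -0.0034, -1], [0, 0, 0, -0.0069, -0.0139, -0.0025, -1], [0, 0, 0, -0.0042, -0.015, -0.0015, -1], 

[0, 0, 0, -0.0014, -0.0156, -0.0005, -1], [0, 0, 0, 0.0015, -0.0156, 0.0005, -1], [0, 0, 0, 0.0043, -0.015, 0.0016, -1], [0, 0, 0, 0.007, -0.0138, 0.0026, -1], [0, 0, 0, 0.0094, -0.0121, 0.0034, -1], [0, 0, 0, 0.0114, -0.0099, 0.0042, -1], [0, 0, 0, 0.013, -0.0073, 0.0047, -1], [0, 0, 0, 0.0141, -0.0045, 0.0051, -1],
```

View pics/w6.png

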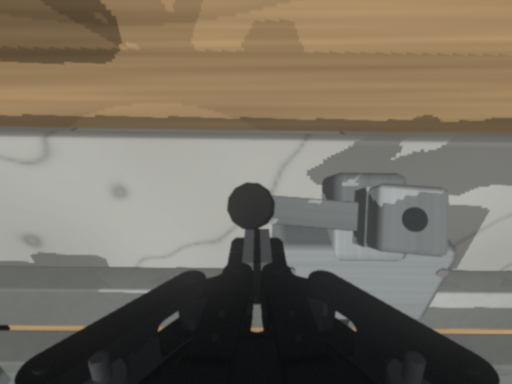

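The jaws closed on air. The knob top is at (251,206), just on the room side of the fingers, because the crank had sagged through its play. I'll work out its angle and regrip.

Run:
```python
from w import *
w=manip.camera_info("wrist")
for f in range(70,110,4):print(f,proj(w,knob(f,.053)).round(1),end="; ")
print("hubtop",proj(w,seat+ax*.044),"seen 415,218")
goal(knob(90),rw)
```

```text
70 [267.3 285.6]; 74 [263.4 273.7]; 78 [260.4 261.6]; 82 [258.3 249.4]; 86 [257.  237.1]; 90 [256.5 224.8]; 94 [256.9 212.6]; 98 [258.2 200.4]; 102 [260.3 188.4]; 106 [263.2 176.6]; hubtop [420.3892086  222.98797604] seen 415,218
t 12.28 tcp [ 0.6132 -0.1202  0.156 ] q [-0.42  0.58  1.71  0.18  0.62 -2.13] F [ 0.7 -0.8  2.9] gap 0.002
shift mm in tool now [17.8 -0.   8. ] after turn [17.8 -0.   8. ] turn deg [ 0.   0.1 -0.1]
```

Request:
{"method": "servo_tool", "body": {"rows": [[[0,0,0,0,0,-0.015,-1],[0,0,0,0,0,-0.02,-1],[0,0,0,0,0,-0.03,0.15],[0,0,0,0.009,0,0,0.15],[0,0,0,0.009,0,0,0.15],[0,0,0,0.007,0,0,0.15],[0,0,0,0,0,0,0.15]]]}}

```text
t: 12.87
tcp_pos: [0.568, -0.1187, 0.2087]
tool_rot: [0.001, 0.992, 0.002, 0.127]
force: [-0.4, 0.1, 0.7]
finger_gap: 0.574
gripper_force: 0.0
```

Run:
```python
from w import *
goal(knob(95),rw)
w=manip.camera_info("wrist");im=manip.snapshot("wrist");cv2.imwrite("pics/w7.png",im);u,v=proj(w,knob(95,.053));print(u,v)
y0,x0=int(v)-45,int(u)-45
s=im.max(2)[y0:y0+90,x0:x0+90]
for th in(50,70):
  n,l,st,c=cv2.connectedComponentsWithStats((s<th).astype(np.uint8))
  for i in range(1,n):
    if st[i,4]>100:print(th,st[i],(st[i,:2]+st[i,2:4]/2)+[x0,y0])
def onpl(u,v,h):
    o,d=ray(w,u,v);return o+d*(((seat+ax*h-o)@ax)/(d@ax))
np.set_printoptions(precision=4)
for i in range(1,n):
    if st[i,4]>300:
        uv=(st[i,:2]+st[i,2:4]/2)+[x0,y0];p=onpl(*uv,.053)-ax*.018;print("knob at",p,np.degrees(np.arctan2((p-seat)@ry,(p-seat)@up)),np.linalg.norm((p-seat)-ax*((p-seat)@ax)));goal(p,rw)
```

```text
t 12.87 tcp [ 0.568  -0.1187  0.2087] q [-0.45  0.45  1.77  0.18  0.71 -2.15] F [-0.4  0.1  0.7] gap 0.574
shift mm in tool now [-6.2 -1.5 72.9] after turn [-5.6 -1.2 73. ] turn deg [ 0.2 -0.4 -0.1]
254.644998786922 216.33984304592238
70 [ 27  30  31  29 693] [251.5 215.5]
70 [  0  61   4  29 110] [211.  246.5]
knob at [ 0.5918 -0.1221  0.1393] 95.28158244846712 0.08226569097262879
t 12.92 tcp [ 0.5693 -0.1192  0.2091] q [-0.45  0.45  1.76  0.18  0.71 -2.14] F [0.8 0.2 0.5] gap 0.576
shift mm in tool now [-4.1 -3.1 73.2] after turn [-3.7 -2.9 73.2] turn deg [ 0.2 -0.3 -0.1]
```

Request:
{"method": "servo_tool", "body": {"rows": [[[0,0,0,-0.004,-0.003,0.02,0.15],[0,0,0,0,0,0.02,0.15],[0,0,0,0,0,0.02,0.15],[0,0,0,0,0,0.012,0.15],[0,0,0,0,0,0,0.15],[0,0,0,0,0,0,0.15]]]}}

```text
t: 13.42
tcp_pos: [0.5934, -0.1226, 0.1411]
tool_rot: [0.001, 0.992, 0.001, 0.129]
force: [-0.3, 0.2, 0.5]
finger_gap: 0.575
gripper_force: 0.0
```

```bash
sed -i 's/-.0402/-.042/' w.py
python3 - <<'E'
from w import *
goal(knob(95.3),rw)
w=manip.camera_info("wrist");im=manip.snapshot("wrist");cv2.imwrite("pics/w8.png",im)
u,v=proj(w,knob(95,.053));y0,x0=int(v)-25,int(u)-20
s=im.max(2)[y0:y0+50,x0:x0+40];print(u,v)
n,l,st,c=cv2.connectedComponentsWithStats((s<70).astype(np.uint8))
for i in range(1,n):
    if st[i,4]>100:print(st[i],(st[i,:2]+st[i,2:4]/2)+[x0,y0])
E
```

```text
t 13.42 tcp [ 0.5934 -0.1226  0.1411] q [-0.44  0.58  1.76  0.21  0.57 -2.17] F [-0.3  0.2  0.5] gap 0.575
shift mm in tool now [1.8 1.  1.3] after turn [1.8 1.  1.2] turn deg [ 0.1 -0.2 -0.1]
258.72607950815006 264.5237206928693
[   0    0   40   44 1609] [258. 261.]
```

Request:
{"method": "servo_tool", "body": {"rows": [[[0,0,0,0.002,0.001,0.001,0.15],[0,0,0,0,0,0,-1],[0,0,0,0,0,0,-1],[0,0,0,0,0,0,-1],[0,0,0,0,0,0,-1],[0,0,0,0,0,0,-1]]], "squeeze": 50}}

```text
t: 13.97
tcp_pos: [0.5918, -0.1221, 0.1416]
tool_rot: [0.0, 0.992, 0.0, 0.13]
force: [-4.8, -1.5, 5.6]
finger_gap: 0.266
gripper_force: 48.6
```

Run:
```python
from w import *
goal(knob(95.3),rw)
p=manip.sense()["tcp_pos"]-seat;f=np.degrees(np.arctan2(p@ry,p@up));print("phi",f,"rad",np.hypot(p@ry,p@up),"h",p@ax)
for k in range(4):
    for i in range(8):
        d=rw.inv().apply(knob(95+90*k+11.25*(i+1))-knob(95+90*k+11.25*i)).round(4);print([0,0,0]+list(map(float,d))+[-1],end=", ")
    print("\n")
```

```text
t 13.97 tcp [ 0.5918 -0.1221  0.1416] q [-0.44  0.58  1.76  0.21  0.57 -2.17] F [-4.8 -1.5  5.6] gap 0.266
shift mm in tool now [0.4 0.5 2.2] after turn [0.4 0.5 2.2] turn deg [ 0.  -0.1 -0. ]
phi 94.48085760651264 rad 0.08036106251196347 h 0.03691907179264859
[0, 0, 0, 0.0145, 0.0029, 0.0053, -1], [0, 0, 0, 0.0137, 0.0058, 0.005, -1], [0, 0, 0, 0.0123, 0.0086, 0.0045, -1], [0, 0, 0, 0.0105, 0.011, 0.0038, -1], [0, 0, 0, 0.0083, 0.0129, 0.003, -1], [0, 0, 0, 0.0058, 0.0144, 0.0021, -1], [0, 0, 0, 0.003, 0.0153, 0.0011, -1], [0, 0, 0, 0.0002, 0.0157, 0.0001, -1], 

[0, 0, 0, -0.0027, 0.0154, -0.001, -1], [0, 0, 0, -0.0055, 0.0146, -0.002, -1], [0, 0, 0, -0.0081, 0.0131, -0.0029, -1], [0, 0, 0, -0.0103, 0.0112, -0.0038, -1], [0, 0, 0, -0.0122, 0.0089, -0.0044, -1], [0, 0, 0, -0.0136, 0.0062, -0.0049, -1], [0, 0, 0, -0.0144, 0.0032, -0.0053, -1], [0, 0, 0, -0.0147, 0.0002, -0.0054, -1], 

[0, 0, 0, -0.0145, -0.0029, -0.0053, -1], [0, 0, 0, -0.0137, -0.0058, -0.005, -1], [0, 0, 0, -0.0123, -0.0086, -0.0045, -1], [0, 0, 0, -0.0105, -0.011, -0.0038, -1], [0, 0, 0, -0.0083, -0.0129, -0.003, -1], [0, 0, 0, -0.0058, -0.0144, -0.0021, -1], [0, 0, 0, -0.003, -0.0153, -0.0011, -1], [0, 0, 0, -0.0002, -0.0157, -0.0001, -1], 

[0, 0, 0, 0.0027, -0.0154, 0.001, -1], [0, 0, 0, 0.0055, -0.0146, 0.002, -1], [0, 0, 0, 0.0081, -0.0131, 0.0029, -1], [0, 0, 0, 0.0103, -0.0112, 0.0038, -1], [0, 0, 0, 0.0122, -0.0089, 0.0044, -1], [0, 0, 0, 0.0136, -0.0062, 0.0049, -1], [0, 0, 0, 0.0144, -0.0032, 0.0053, -1], [0, 0, 0, 0.0147, -0.0002, 0.0054, -1],
```

Knob gripped. Wind the first quarter turn.

Request:
{"method": "servo_tool", "body": {"rows": [[[0,0,0,0.0145,0.0029,0.0053,-1],[0,0,0,0.0137,0.0058,0.005,-1],[0,0,0,0.0123,0.0086,0.0045,-1],[0,0,0,0.0105,0.011,0.0038,-1],[0,0,0,0.0083,0.0129,0.003,-1],[0,0,0,0.0058,0.0144,0.0021,-1],[0,0,0,0.003,0.0153,0.0011,-1],[0,0,0,0.0002,0.0157,0.0001,-1]]]}}

```text
t: 14.63
tcp_pos: [0.5325, -0.0349, 0.0992]
tool_rot: [0.002, 0.991, 0.0, 0.13]
force: [-1.0, -2.7, 1.9]
finger_gap: 0.267
gripper_force: 48.6
```

```bash
cat > st.py <<'E'
from w import *
def st(cmd):
    goal(knob(cmd,.037),rw);s=manip.sense();p=s["tcp_pos"]-seat
    print("phi",np.degrees(np.arctan2(p@ry,p@up)).round(1),"rad",np.hypot(p@ry,p@up).round(4),"h",(p@ax).round(4),"F axial",round(s["force"]@ax,1),"grip",s["gripper_force"])
E
python3 -c "from st import *;st(184.5)"
```

```text
t 14.63 tcp [ 0.5325 -0.0349  0.0992] q [-0.32  0.6   1.97  0.25  0.33 -2.12] F [-1.  -2.7  1.9] gap 0.267
shift mm in tool now [ 0.8 -0.8 -0.6] after turn [ 0.8 -0.8 -0.6] turn deg [ 0.  -0.  -0.2]
phi -174.9 rad 0.0795 h 0.0362 F axial 2.1 grip 48.61627845559269
```

Tracking is good with low forces. Continue with the next three quarters.

Request:
{"method": "servo_tool", "body": {"rows": [[[0,0,0,-0.0027,0.0154,-0.001,-1],[0,0,0,-0.0055,0.0146,-0.002,-1],[0,0,0,-0.0081,0.0131,-0.0029,-1],[0,0,0,-0.0103,0.0112,-0.0038,-1],[0,0,0,-0.0122,0.0089,-0.0044,-1],[0,0,0,-0.0136,0.0062,-0.0049,-1],[0,0,0,-0.0144,0.0032,-0.0053,-1],[0,0,0,-0.0147,0.0002,-0.0054,-1]]]}}

```text
t: 15.3
tcp_pos: [0.5996, 0.0391, 0.1486]
tool_rot: [0.0, 0.992, 0.001, 0.125]
force: [-10.8, -1.7, 6.9]
finger_gap: 0.261
gripper_force: 50.3
```

Request:
{"method": "servo_tool", "body": {"rows": [[[0,0,0,-0.0145,-0.0029,-0.0053,-1],[0,0,0,-0.0137,-0.0058,-0.005,-1],[0,0,0,-0.0123,-0.0086,-0.0045,-1],[0,0,0,-0.0105,-0.011,-0.0038,-1],[0,0,0,-0.0083,-0.0129,-0.003,-1],[0,0,0,-0.0058,-0.0144,-0.0021,-1],[0,0,0,-0.003,-0.0153,-0.0011,-1],[0,0,0,-0.0002,-0.0157,-0.0001,-1]]]}}

```text
t: 15.97
tcp_pos: [0.6644, -0.0477, 0.1931]
tool_rot: [0.0, 0.991, 0.001, 0.132]
force: [-2.3, 2.8, 8.5]
finger_gap: 0.26
gripper_force: 50.0
```

```bash
python3 -c "from st import *;st(364.5)"
```

```text
t 15.97 tcp [ 0.6644 -0.0477  0.1931] q [-0.27  0.57  1.58  0.11  0.75 -1.91] F [-2.3  2.8  8.5] gap 0.26
shift mm in tool now [ 2.7 -0.5  1.4] after turn [ 2.7 -0.5  1.4] turn deg [ 0.2  0.1 -0. ]
phi 4.0 rad 0.083 h 0.0374 F axial 8.3 grip 50.037713299971074
```

Request:
{"method": "servo_tool", "body": {"rows": [[[0,0,0,0.0027,-0.0154,0.001,-1],[0,0,0,0.0055,-0.0146,0.002,-1],[0,0,0,0.0081,-0.0131,0.0029,-1],[0,0,0,0.0103,-0.0112,0.0038,-1],[0,0,0,0.0122,-0.0089,0.0044,-1],[0,0,0,0.0136,-0.0062,0.0049,-1],[0,0,0,0.0144,-0.0032,0.0053,-1],[0,0,0,0.0147,-0.0002,0.0054,-1]]]}}

```text
t: 16.63
tcp_pos: [0.5917, -0.1214, 0.1423]
tool_rot: [0.0, 0.991, 0.001, 0.131]
force: [-3.7, 4.3, 11.9]
finger_gap: 0.268
gripper_force: 51.1
```

```bash
python3 -c "from st import *;st(94.5)"
```

```text
t 16.63 tcp [ 0.5917 -0.1214  0.1423] q [-0.44  0.58  1.77  0.21  0.57 -2.17] F [-3.7  4.3 11.9] gap 0.268
shift mm in tool now [ 0.2 -0.3  0.6] after turn [ 0.2 -0.3  0.6] turn deg [ 0.1  0.  -0.1]
phi 94.3 rad 0.0796 h 0.0375 F axial 11.9 grip 51.07746938942
```

One full turn with no drift. Repeat.

Request:
{"method": "servo_tool", "body": {"rows": [[[0,0,0,0.0145,0.0029,0.0053,-1],[0,0,0,0.0137,0.0058,0.005,-1],[0,0,0,0.0123,0.0086,0.0045,-1],[0,0,0,0.0105,0.011,0.0038,-1],[0,0,0,0.0083,0.0129,0.003,-1],[0,0,0,0.0058,0.0144,0.0021,-1],[0,0,0,0.003,0.0153,0.0011,-1],[0,0,0,0.0002,0.0157,0.0001,-1]]]}}

```text
t: 17.3
tcp_pos: [0.5328, -0.0348, 0.0999]
tool_rot: [0.001, 0.991, 0.0, 0.131]
force: [-4.6, -3.7, 5.2]
finger_gap: 0.26
gripper_force: 49.5
```

Request:
{"method": "servo_tool", "body": {"rows": [[[0,0,0,-0.0027,0.0154,-0.001,-1],[0,0,0,-0.0055,0.0146,-0.002,-1],[0,0,0,-0.0081,0.0131,-0.0029,-1],[0,0,0,-0.0103,0.0112,-0.0038,-1],[0,0,0,-0.0122,0.0089,-0.0044,-1],[0,0,0,-0.0136,0.0062,-0.0049,-1],[0,0,0,-0.0144,0.0032,-0.0053,-1],[0,0,0,-0.0147,0.0002,-0.0054,-1]]]}}

```text
t: 17.97
tcp_pos: [0.6003, 0.039, 0.1489]
tool_rot: [0.0, 0.992, 0.001, 0.126]
force: [-8.0, -1.9, 5.2]
finger_gap: 0.268
gripper_force: 50.5
```

Request:
{"method": "servo_tool", "body": {"rows": [[[0,0,0,-0.0145,-0.0029,-0.0053,-1],[0,0,0,-0.0137,-0.0058,-0.005,-1],[0,0,0,-0.0123,-0.0086,-0.0045,-1],[0,0,0,-0.0105,-0.011,-0.0038,-1],[0,0,0,-0.0083,-0.0129,-0.003,-1],[0,0,0,-0.0058,-0.0144,-0.0021,-1],[0,0,0,-0.003,-0.0153,-0.0011,-1],[0,0,0,-0.0002,-0.0157,-0.0001,-1]]]}}

```text
t: 18.63
tcp_pos: [0.6645, -0.0477, 0.1929]
tool_rot: [0.0, 0.991, 0.001, 0.132]
force: [-2.5, 2.5, 7.6]
finger_gap: 0.262
gripper_force: 50.0
```

Request:
{"method": "servo_tool", "body": {"rows": [[[0,0,0,0.0027,-0.0154,0.001,-1],[0,0,0,0.0055,-0.0146,0.002,-1],[0,0,0,0.0081,-0.0131,0.0029,-1],[0,0,0,0.0103,-0.0112,0.0038,-1],[0,0,0,0.0122,-0.0089,0.0044,-1],[0,0,0,0.0136,-0.0062,0.0049,-1],[0,0,0,0.0144,-0.0032,0.0053,-1],[0,0,0,0.0147,-0.0002,0.0054,-1]]]}}

```text
t: 19.3
tcp_pos: [0.5918, -0.1214, 0.1423]
tool_rot: [0.0, 0.991, 0.001, 0.131]
force: [-3.9, 4.0, 12.4]
finger_gap: 0.267
gripper_force: 51.1
```

```bash
python3 -c "from st import *;st(94.5)"
```

```text
t 19.3 tcp [ 0.5918 -0.1214  0.1423] q [-0.44  0.58  1.77  0.21  0.57 -2.17] F [-3.9  4.  12.4] gap 0.267
shift mm in tool now [ 0.2 -0.3  0.6] after turn [ 0.2 -0.3  0.6] turn deg [ 0.1  0.  -0.1]
phi 94.2 rad 0.0797 h 0.0375 F axial 12.4 grip 51.14789288956672
```

Request:
{"method": "servo_tool", "body": {"rows": [[[0,0,0,0.0145,0.0029,0.0053,-1],[0,0,0,0.0137,0.0058,0.005,-1],[0,0,0,0.0123,0.0086,0.0045,-1],[0,0,0,0.0105,0.011,0.0038,-1],[0,0,0,0.0083,0.0129,0.003,-1],[0,0,0,0.0058,0.0144,0.0021,-1],[0,0,0,0.003,0.0153,0.0011,-1],[0,0,0,0.0002,0.0157,0.0001,-1]]]}}

```text
t: 19.97
tcp_pos: [0.5328, -0.0349, 0.1]
tool_rot: [0.001, 0.991, 0.0, 0.131]
force: [-2.2, -2.2, 5.9]
finger_gap: 0.262
gripper_force: 49.7
```

Request:
{"method": "servo_tool", "body": {"rows": [[[0,0,0,-0.0002,0.0035,0,-1],[0,0,0,0,0,0,-1],[0,0,0,0,0,0,-1]]]}}

```text
t: 20.22
tcp_pos: [0.5331, -0.0308, 0.1]
tool_rot: [0.0, 0.991, 0.001, 0.131]
force: [-2.6, -0.5, 5.5]
finger_gap: 0.264
gripper_force: 49.7
```

Run:
```python
from st import *
st(187)
t=manip.camera_info("top");s=manip.camera_info("side")
it=manip.snapshot("top");isd=manip.snapshot("side");cv2.imwrite("pics/t9.png",it);cv2.imwrite("pics/s9.png",isd)
a=cv2.resize(it[100:190,190:390],(800,360),interpolation=cv2.INTER_CUBIC)
b=cv2.resize(isd[75:235,130:300],(255,240));c=cv2.resize(cv2.imread("pics/s5.png")[75:235,130:300],(255,240))
w=cv2.resize(manip.snapshot("wrist"),(290,240))
cv2.imwrite("pics/c9.png",np.vstack([a,np.hstack([c,b,w])]))
```

```text
t 20.22 tcp [ 0.5331 -0.0308  0.1   ] q [-0.31  0.6   1.97  0.25  0.33 -2.11] F [-2.6 -0.5  5.5] gap 0.264
shift mm in tool now [ 1.3 -1.4 -0. ] after turn [ 1.3 -1.4 -0. ] turn deg [ 0.1  0.  -0. ]
phi -171.9 rad 0.079 h 0.0365 F axial 6.0 grip 49.72252838895656
```

View pics/c9.png

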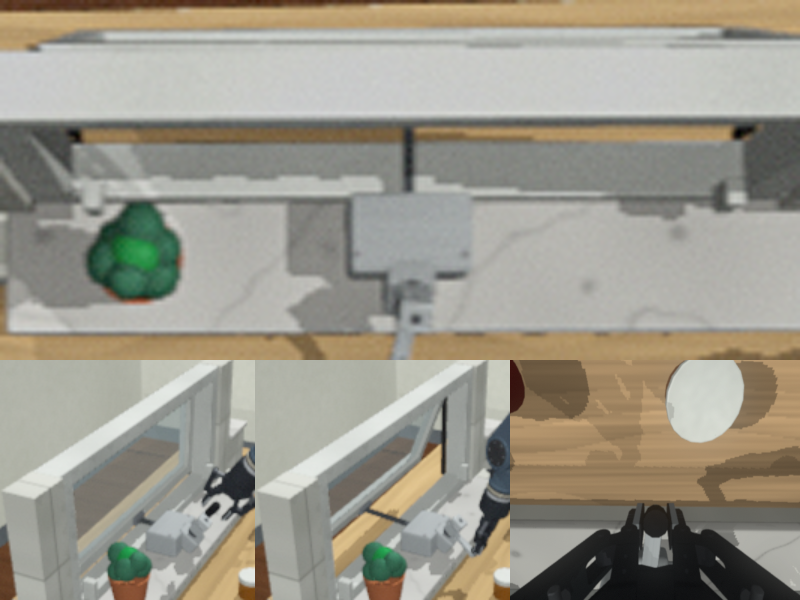

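The window is well out. The crank knob sits at the bottom (φ≈188°) with the hub on the stud. Next I check the opening numerically from the sash's lower inner edge.

Run:
```python
from h import *
s=manip.camera_info("side");t=manip.camera_info("top")
im=cv2.imread("pics/s9.png").astype(int);sat=im[...,2]-im[...,0]
yaw=np.radians(.95)
def edge(op,t,y):  # inner(-)/outer(+) lower edge, t = half thickness
    a=np.arcsin(op/.277);x=.277*np.sin(a)+t*np.cos(a);z=.372-.277*np.cos(a)+t*np.sin(a)
    return [.790+(y+.04)*np.tan(yaw)+x,y,z]
for y in(.2,.1,0,-.1,-.2):
    print(y,[proj(s,edge(o,-.01,y)).round(1).tolist() for o in(.09,.1,.11)])
    u=int(round(proj(s,edge(.1,-.01,y))[0]));v=int(proj(s,edge(.1,-.01,y))[1]);print("   col",u,"rows from",v-8,sat[v-8:v+12,u])
g=cv2.imread("pics/t9.png").mean(2)
for y in(.2,.0,-.2):
    u=int(proj(t,edge(.1,.01,y))[0]);print(y,"top outer",[proj(t,edge(o,.01,y))[1].round(1) for o in(.09,.1,.11)],"col",u,"rows 102:",g[102:116,u].round().astype(int))
```

```text
0.2 [[166.8, 206.0], [164.3, 204.6], [161.8, 203.1]]
   col 164 rows from 196 [4 3 3 7 4 4 4 4 5 4 4 4 5 3 4 4 4 4 5 5]
0.1 [[182.1, 192.8], [179.7, 191.5], [177.3, 190.0]]
   col 180 rows from 183 [-5 -2  0  0 -1  0  0 -1  1  2  3  2  6  4 -1  0  0  0  0 -1]
0 [[196.0, 180.8], [193.7, 179.6], [191.4, 178.2]]
   col 194 rows from 171 [-5 -5 -4 -1  1  0  0  0  0  3 16 46 69 80 82 79 79 78 80 80]
-0.1 [[208.7, 169.9], [206.5, 168.7], [204.2, 167.4]]
   col 206 rows from 160 [ -5  -5  -5  -4   0   0   0   0  -1  -7 -11  -4  13  34  26  -6  -5  64
  79  77]
-0.2 [[220.3, 159.9], [218.2, 158.8], [216.0, 157.6]]
   col 218 rows from 150 [-6 -6 -5 -4 -1  0 -1  2 -1  0  5 30 73 80 80 80 79 79 80 81]
0.2 top outer [np.float64(110.0), np.float64(107.4), np.float64(104.8)] col 233 rows 102: [122 151 157 156 153 151 192 194 150 186 188 196 199 196]
0.0 top outer [np.float64(109.8), np.float64(107.2), np.float64(104.5)] col 280 rows 102: [156 159 153 146 152 172 192 194 156 188 197 201 203 200]
-0.2 top outer [np.float64(109.5), np.float64(106.9), np.float64(104.3)] col 328 rows 102: [160 161 160 145 140 189 195 179 171 181 197 200 201 197]
```

The inner edge (side view) gives about 92 mm and the outer edge (top view) about 100 mm, so the mean is about 96 mm. The stud count says about 99 mm. Good, so I let go and back away.

Request:
{"method": "servo_tool", "body": {"rows": [[[0,0,0,0,0,0,0.15],[0,0,0,0,0,0,0.15],[0,0,0,0,0,0,0.15],[0,0,0,0,0,-0.01,0.15],[0,0,0,0,0,-0.02,0.15],[0,0,0,0,0,-0.03,0.15],[0,0,0,0,0,-0.03,0.15],[0,0,0,0,0,0,0.15]]]}}

```text
t: 21.03
tcp_pos: [0.5106, -0.0322, 0.1911]
tool_rot: [0.0, 0.991, -0.001, 0.134]
force: [0.3, -0.9, 0.7]
finger_gap: 0.573
gripper_force: 0.0
```

Run:
```python
from st import *
st(187)
im=manip.snapshot("top");t=manip.camera_info("top");g=im.max(2).astype(float)
def dark(p,r,th):
    u,v=np.round(proj(t,p)).astype(int);s=g[v-r:v+r+1,u-r:u+r+1];y,x=np.where(s<th);return (x.mean()+u-r,y.mean()+v-r,len(x)) if len(x) else s.min()
for name,h in(("home",0),("+8mm",.008)):
    print(name,"hub dot pred",proj(t,seat+ax*(.044+h)),"knob pred",proj(t,knob(188,.053+h)))
print(dark(seat+ax*.044,4,110),dark(knob(188,.053),8,60))
u,v=proj(t,seat+ax*.044).astype(int);print(g[v-5:v+6,u-5:u+6].astype(int))
```

```text
t 21.03 tcp [ 0.5106 -0.0322  0.1911] q [-0.33  0.4   1.96  0.17  0.54 -2.03] F [ 0.3 -0.9  0.7] gap 0.573
shift mm in tool now [ 3.7  0.1 93.7] after turn [ 3.1 -0.1 93.7] turn deg [-0.1  0.4 -0. ]
phi -167.5 rad 0.0455 h 0.124 F axial 0.4 grip 0.0
home hub dot pred [293.64648389 178.77906615] knob pred [290.4040394  196.76431502]
+8mm hub dot pred [293.85588091 179.72435073] knob pred [290.59325291 197.77340462]
(np.float64(293.5), np.float64(179.5), 4) (np.float64(289.0869565217391), np.float64(198.72173913043477), 115)
[[102  82  94 121 126 127 123 130 125 132 151]
 [101  80  94 123 124 123 119 122 132 144 165]
 [103  71 126 158 149 134 140 131 133 139 162]
 [ 89  87 132 165 166 164 170 174 172 173 176]
 [ 90  81 138 169 166 164 166 167 168 173 178]
 [ 98  91 145 163 148 130 136 153 164 162 175]
 [144 108 140 164 128  82  85 133 160 156 168]
 [162 139 154 162 141  95  98 142 162 164 176]
 [162 145 155 164 159 157 156 162 163 161 170]
 [158 144 146 155 159 163 168 170 170 164 164]
 [115 137 163 154 155 142 126 140 147 152 143]]
```

The hub's dot in the top view is within 1 px of its seated position. To make sure, I'll touch the hub top gently with shut fingers along the stud axis, which gauges the height and seats it.

Run:
```python
from w import *
tip=rw.apply([0,0,.019]);goal(seat+ax*.069-tip,rw);print("per 5mm along -ax in tool",rw.inv().apply(-ax*5).round(2))
```

```text
t 21.08 tcp [ 0.5104 -0.0321  0.1894] q [-0.33  0.4   1.96  0.17  0.53 -2.03] F [0.5 0.1 0.2] gap 0.57
shift mm in tool now [-61.1  -9.8  16.2] after turn [-61.1  -9.9  15.9] turn deg [-0.   0.3 -0.1]
per 5mm along -ax in tool [-1.71  0.    4.7 ]
```

Request:
{"method": "servo_tool", "body": {"rows": [[[0,0,0,-0.02,-0.003,0,-1],[0,0,0,-0.02,-0.003,0,-1],[0,0,0,-0.02,-0.004,0,-1],[0,0,0,-0.001,0,0.008,-1],[0,0,0,0,0,0.008,-1],[0,0,0,0,0,0,-1],[0,0,0,-0.0034,0,0.0094,-1],[0,0,0,0,0,0,-1]]], "squeeze": 20}}

```text
t: 21.75
tcp_pos: [0.577, -0.0414, 0.176]
tool_rot: [0.001, 0.992, 0.001, 0.128]
force: [-0.3, 0.6, 0.1]
finger_gap: 0.002
gripper_force: 0.0
```

Request:
{"method": "servo_tool", "body": {"rows": [[[0,0,0,-0.0017,0,0.0047,-1],[0,0,0,0,0,0,-1],[0,0,0,-0.001,0,0.0028,-1],[0,0,0,0,0,0,-1]]]}}

```text
t: 22.08
tcp_pos: [0.583, -0.0418, 0.1715]
tool_rot: [0.001, 0.992, 0.001, 0.13]
force: [0.3, 0.1, 0.5]
finger_gap: -0.001
gripper_force: 0.0
```

Run:
```python
from w import *
tip=rw.apply([0,0,.019]);goal(seat+ax*.044-tip,rw);print("tip h",(manip.sense()["tcp_pos"]+tip-seat)@ax)
```

```text
t 22.08 tcp [ 0.583  -0.0418  0.1715] q [-0.3   0.51  1.8   0.14  0.59 -1.98] F [0.3 0.1 0.5] gap -0.001
shift mm in tool now [-4.3 -0.2  3.3] after turn [-4.3 -0.2  3.3] turn deg [ 0.1 -0.1 -0.1]
tip h 0.04860008933079303
```

Request:
{"method": "servo_tool", "body": {"rows": [[[0,0,0,-0.001,0,0.001,-1],[0,0,0,0,0,0.001,-1],[0,0,0,0,0,0,-1]]]}}

```text
t: 22.33
tcp_pos: [0.5845, -0.0419, 0.1705]
tool_rot: [0.001, 0.991, 0.001, 0.13]
force: [-1.0, -0.5, 2.9]
finger_gap: -0.004
gripper_force: 1.5
```

Request:
{"method": "servo_tool", "body": {"rows": [[[0,0,0,-0.0005,0,0.001,-1],[0,0,0,0,0,0.001,-1],[0,0,0,0,0,0,-1]]]}}

```text
t: 22.58
tcp_pos: [0.5853, -0.0418, 0.1702]
tool_rot: [0.0, 0.991, 0.0, 0.131]
force: [-6.7, 0.5, 13.7]
finger_gap: -0.001
gripper_force: 7.5
```

Run:
```python
from w import *
tip=rw.apply([0,0,.019]);goal(seat+ax*.044-tip,rw);print("tip h",(manip.sense()["tcp_pos"]+tip-seat)@ax)
```

```text
t 22.58 tcp [ 0.5853 -0.0418  0.1702] q [-0.3   0.51  1.79  0.14  0.59 -1.98] F [-6.7  0.5 13.7] gap -0.001
shift mm in tool now [-2.3 -0.2  1.5] after turn [-2.3 -0.2  1.5] turn deg [ 0.   0.  -0.1]
tip h 0.04620878350636498
```

Firm contact (about 15 N) at the seated height, so the crank is home. Retreat.

Request:
{"method": "servo_tool", "body": {"rows": [[[0,0,0,0.001,0,-0.005,-1],[0,0,0,0,0,-0.02,-1],[0,0,0,0,0,-0.035,-1],[0,0,0,0,0,-0.035,-1],[0,0,0,0.02,0,-0.03,-1],[0,0,0,0.02,0,-0.02,-1],[0,0,0,0,0,0,-1],[0,0,0,0,0,0,-1]]]}}

```text
t: 23.25
tcp_pos: [0.5079, -0.0419, 0.2989]
tool_rot: [0.001, 0.991, 0.0, 0.131]
force: [0.2, -1.1, -1.1]
finger_gap: 0.002
gripper_force: 0.0
```

Run:
```python
from w import *
s=manip.sense();print(s["t"],s["tcp_pos"],s["force"])
g=manip.snapshot("top").mean(2);print([g[102:114,u].round().astype(int).tolist() for u in(233,328)])
print(manip.sign_off())
```

```text
23.25 [ 0.50790347 -0.04194355  0.29891144] [ 0.21191118 -1.13647161 -1.06278957]
[[127, 151, 152, 152, 150, 146, 189, 189, 145, 183, 184, 190], [157, 156, 154, 142, 134, 182, 190, 173, 167, 176, 193, 194]]
the job is handed in; nothing more can be done
None
```

The job is handed in at 23 s: the aluminium crank is fully home on the stud and let go, and the window was wound clockwise to about 96–100 mm open, as measured from the cameras and the turn count.

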